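Free the seized port latch and take off the cover

TASK

The turn-latch that holds the round cover on the steel housing has rusted tight. Rock its brass wing knob gently back and forth, a little further each way as it gives and never forcing it past its stops, until it breaks free, and swing the latch arm anticlockwise well clear of the cover. Then lift the cover out of its collar and lay it flat in the blue tray without dropping it, leaving everything else on the bench where it is.

Things in the scene. Friction and masses are not known exactly. Their poses are not given: they have to be found in the camera images.
- housing: Fixed sheet-metal housing, 160 (x) by 240 (y) by 100 mm high, steel panel on top. Origin: centre of its underside, z up. On top, the round port with its cover is centred at x 0, y -35 mm, in a raised collar 4.5 mm high, 95 mm inside, 102 mm outside; the latch stem stands at x 0, y +45 mm.
- latch: Rusty brown turn-latch arm on a vertical stem. Origin on the stem's axis at the housing's top (100 mm up), x along the arm to its tip: 16 mm wide, 7 to 12 mm above the panel. Locked, x points along the housing's -y, over the cover (within 4 degrees). Opens anticlockwise from above, end stop at 86 degrees; past 60 degrees it clears the cover. Once free it turns against a light drag, under 0.1 N m.
- knob_grip (a point): Grip point of the brass wing knob on the latch: an upright bar 46 long (x, along the arm), 12 thick (y), 30 mm high; on the stem's axis, 140 mm above the bench, 12 mm below the bar's top. Shaft to the arm springy (10 N m per rad). A stop is plainly felt at 0.2 N m; about 0.45 N m (9.5 N on the lug inside the housing, 50 mm from the axis) damages it. Grip it from above with 30 to 40 N.
- latch_tip (a point): Tip of the latch arm, 50 mm from the axis. Seizure: at first the arm gives 3 to 30 degrees, mostly far less one way than the other, up to hidden stops. Held at one stop for 0.5 s, then at the other, it works looser, stops moving out 1 to 4 degrees now and then. After 3 holds anticlockwise and 2 clockwise, in turn, it yields anticlockwise while held and is free. Pressing on one side only gains nothing.
- cover_grip (a point): Grip point of the loose metal cover (0.13 to 0.25 kg): a disc 90 mm across, 5 thick, with an upright tab on its centre, 8 thick (x), 40 long (y), 36 mm high above the disc. The point is on the disc's axis, 29 mm above its underside, 12 mm below the tab's top. The disc lies on the housing's top inside the collar, 2 mm clear all round; the latch arm passes 2 mm above it.
- tray: The blue metal tray, fixed, 140 by 140 mm outside, 25 mm high, 4 mm walls and floor. Origin at the centre of its underside.
- bin: A yellow divided bin of rivets, 130 by 130 by 40 mm, fixed; not to be used. The tray and the bin stand on opposite sides of the housing, either way round. Origin at the centre of its underside.
- oil: white oil bottle, 38 mm across, 120 tall, red cap; loose, to be left alone
- jar: glass jar with black lid, 56 mm across, 70 tall; loose, to be left alone
- wrench: steel wrench lying flat; loose, to be left alone
- screwdriver: screwdriver lying flat; loose, to be left alone
- brush: small brush lying flat; loose, to be left alone
- gasket: orange ring, 90 mm across, 5 thick, lying flat; loose, to be left alone
- bolt: steel bolt standing on its head, 18 mm across, 34 tall; loose, to be left alone
There are look-alikes about, which are no part of the job. What is shaped like the part that bears cover_grip but green or pink is not meant. Of the things that look like the tray, take the one that is farthest to the robot's right at the start.

How it is judged (in metres and radians):
On the way:
1. the latch has broken free and its arm is swung at least 60 degrees open (angle between the x axis of latch and the y axis of housing, either way round above 1.05 rad), for 0.2 s.
At the end, for the whole second after the job is handed in: The latch arm stays at least 60 degrees open, and the cover lies released, tab up, flat (within 6 degrees) on the floor of the blue tray, its centre within 35 mm of the tray's centre (angle between the x axis of latch and the y axis of housing, either way round above 1.05 rad and horizontal distance between cover_grip and tray below 0.035 m and z of cover_grip in the frame of tray between 0.029 and 0.037 m and angle between cover_grip's own z axis and vertical below 0.1 rad); the robot touches nothing.
It fails at once if the seized latch forced against its stops (more than 9.5 N between its lug and the housing, about 0.45 N m at the knob) (contact force between latch and housing above 9.5 N).
It fails at once if the cover dropped (falling freely faster than 0.5 m/s, that is from more than 12 mm) (linear speed of cover above 0.5 m/s and contact force between the fingers and cover below 0.2 N).
It fails at once if a bystander moved more than 30 mm (distance of any of oil, jar, wrench, screwdriver, brush, gasket, bolt from where it was at the start of the episode above 0.03 m).
It also fails if it takes over 72 s, if anything falls off the work surface, if the arm or the gripper's body presses on something with over 40 N, if the wrist force passes 120 N, or if a joint passes its speed limit or range.

ROBOT

A 7-joint arm with a two-finger parallel gripper is mounted at the origin on the work surface. World frame = base frame: x ahead of the robot, y to its left, z up, the work surface at z = 0. Lengths are in mm, angles in rad, forces in N, time in s.
With the tool pointing down it reaches from about 400 to 875 mm from the base axis. Payload 4.4 kg.
Tool frame: the origin (TCP) lies at the very end of the fingers, on their centre line; the grasp point (between the pads) lies 19 mm behind it; z points along the fingers, y is the direction in which the jaws open and shut (so a half turn about z gives the same grasp; the last joint's range is limited). The gripper opens to 85 mm and grips with 20 to 120 N. Pads are 22 mm wide; open, the fingers measure 114 mm over their backs; the gripper's body (76 mm by 85 mm) begins 54 mm behind the grasp point. The pads swing forward as they close: fully open they stand 13 mm farther back than shut.
Start: joints at [1.073, 0.628, 0.038, 1.517, -0.027, 0.996, -0.02], TCP at [272.057, -590.341, 231.313] pointing down, gripper open.
Joint ranges: [-3.06, 3.06], [-0.37, 2.12], [-1.25, 1.32], [0.18, 2.47], [-1.1, 4.24], [0.23, 1.98], [-2.94, 2.94]. Speed limits (rad/s): [2.57, 2.57, 3.14, 3.14, 3.14, 3.14, 3.14].

INTERFACE

Orientations are given as [roll, pitch, yaw] about the fixed x, y, z axes, in that order (R = Rz(yaw) Ry(pitch) Rx(roll)).
In Python, from cell import ctrl gives the robot as it stands. The module is installed in compiled form; this text tells all that it offers.
- The arm moves only by the shell command python3 -m jog 'ROWS'. ROWS is text: rows parted by semicolons, each of 7 numbers parted by spaces: the shift along the tool's x, y, z in mm, then the turn, a rotation vector about the tool's x, y, z in degrees, then the opening, from -1 (shut) to 1 (fully open). In form: x y z wx wy wz claw; .... A call has 1 to 8 rows; each row is the pose to reach, as a shift and turn from the pose commanded when the call began, along the tool's axes at that moment; what a row does not reach only later rows make up. A row lasts 1/8 s, in which the tool goes at most 62.5 mm and 10.7 degrees, less where a joint would pass 70% of its speed; a pose out of reach is approached as far as the arm can. A call with a gripper value outside its range is refused whole. The fingers move at their own pace and stop on an object; the grip force is fixed at half the most. Time passes only in rows, so rows that repeat a pose let the fingers close. It gives the time, the measured TCP pose, the force and the opening at its end, in the units of the state.
- ctrl.read_state(): the state, without advancing time (a new reading comes with each control period).
- ctrl.get_image(name): name is "side" or "top"; returns a dict with "image" (420x560x3 uint8, red, green, blue), "z_map" (420x560 float32, mm along the optical axis (not along the pixel's ray), 0 where there is no reading), "vertical_fov" (degrees; the focal length in pixels is half the picture's height over the tangent of half this angle, whatever the lens; pixels are square), "cx", "cy" (the principal point, pixels), "extrinsics" (4x4, takes a point from world to camera coordinates). Camera axes: x right, y down, z forward; pixel columns grow to the right and rows downward; lengths in mm; the calibration is good to about 2 mm. A picture is of the moment at which its call begins.
- ctrl.finish_job(): hands the job in, once; it reports no verdict.
The state is a dict: "clock": time; "qpos": joint angles; "qd": joint speeds; "tau": joint torques, N m; "eef_pos": TCP position; "tool_rot": TCP orientation; "force": force on the tool from outside, world axes, zero at the start; "torque": the same for the moment, N m; "width": finger opening in mm.
Only numpy, scipy, OpenCV 4.12 (cv2) and the standard library are available. Lean on these libraries where they do the work, as an engineer would, in place of code of your own. Each camera call takes 0.05 s, during which the arm holds its last target.

## Working session

There is one attempt and no reset: what is moved stays moved. The work goes in short steps, Python scripts to look and compute and a shell command to move; the robot and the scene stay as the last step left them, time stands still between calls to the robot, and variables do not carry over. Pictures are saved under pics/ and viewed, and the job is handed in when it is done.

```bash
mkdir -p pics; ls
cat > h.py <<'E'
import numpy as np, cv2
from cell import ctrl
def grab(n):
    d=ctrl.get_image(n); return d
def f(d): return d["image"].shape[0]/2/np.tan(np.radians(d["vertical_fov"])/2)
def world(d):
    z=d["z_map"]; F=f(d); v,u=np.mgrid[:z.shape[0],:z.shape[1]]
    p=np.stack([(u-d["cx"])/F*z,(v-d["cy"])/F*z,z,np.ones_like(z)],-1)
    w=p@np.linalg.inv(d["extrinsics"]).T
    w=w[...,:3]; w[z==0]=np.nan
    return w
def save(d,n,crop=None,s=1):
    im=d["image"][...,::-1]
    if crop: a,b,c,e=crop; im=im[b:e,a:c]
    cv2.imwrite("pics/"+n,cv2.resize(im,None,fx=s,fy=s,interpolation=cv2.INTER_CUBIC))
E
python3 - <<'E'
from h import *
import pickle
s=ctrl.read_state(); print(s)
for n in("top","side"):
    d=grab(n); save(d,n+"0.png"); pickle.dump(d,open(n+"0.pkl","wb")); print(n,d["vertical_fov"],d["cx"],d["cy"],d["extrinsics"])
E
```

```text
pics
{'clock': 0.0, 'qpos': array([ 1.07315122,  0.62935096,  0.03844906,  1.51839765, -0.02700654,
        0.99625077, -0.01999311]), 'qd': array([3.64374496e-04, 1.27594362e-03, 2.82751301e-05, 1.69788354e-05,
       4.67070470e-04, 5.59374507e-05, 4.74330032e-04]), 'tau': array([ 4.29953379e-04, -5.63394642e+01,  1.22652389e+00, -1.93444151e+01,
        1.10906828e-02,  1.05803620e-02,  1.15426593e-05]), 'eef_pos': array([ 271.81758021, -589.74753035,  230.37658026]), 'tool_rot': array([-3.13970428e+00,  2.42241177e-05,  4.31842040e-01]), 'force': array([0.78883719, 0.14373826, 0.38562276]), 'torque': array([-0.04504166,  0.02278951, -0.02456859]), 'width': 85.44245835125407}
top 51.53364970882093 278.86611932396517 208.5618956989404 [[-2.14686057e-03 -9.99905982e-01 -1.35431791e-02  3.85075022e+01]
 [-9.98418244e-01  2.90415747e-03 -5.61477968e-02  5.26893186e+02]
 [ 5.61818494e-02  1.34012156e-02 -9.98330610e-01  1.39617345e+03]
 [ 0.00000000e+00  0.00000000e+00  0.00000000e+00  1.00000000e+00]]
side 48.50435469160631 285.27938130535705 206.98768577172086 [[-8.53410724e-01 -5.21231441e-01 -2.81419764e-03  4.46704907e+02]
 [-3.22526486e-01  5.32297637e-01 -7.82710605e-01  2.34516617e+02]
 [ 4.09471368e-01 -6.67065972e-01 -6.22379457e-01  1.09732483e+03]
 [ 0.00000000e+00  0.00000000e+00  0.00000000e+00  1.00000000e+00]]
```

View pics/top0.png

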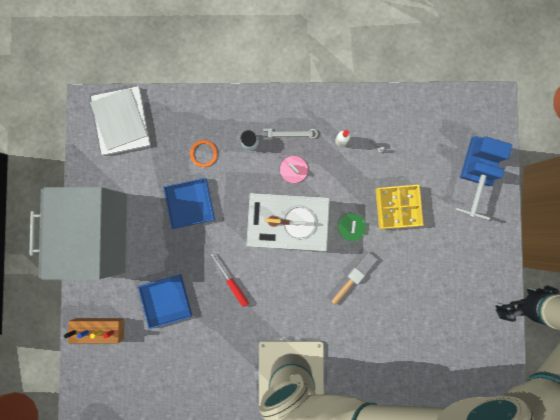

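View pics/side0.png

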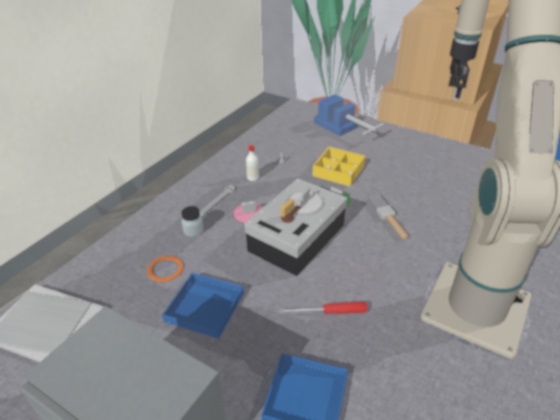

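Top view: housing (289,222) with white cover disc (300,222) and brass/brown latch (275,221). Cover look-alikes are pink (294,169) and green (352,227); trays are at (190,203) and (165,301). The tray farther right is (190,203), facing the bin at (400,207).

Run:
```python
from h import *
import pickle
d=pickle.load(open("top0.pkl","rb")); w=world(d); save(d,"crop_t.png",(150,150,430,260),2.8)
e=pickle.load(open("side0.pkl","rb")); save(e,"crop_s.png",(220,160,370,290),5); 
for n,(u,v) in dict(tray=(190,203),tray2=(165,301),cover=(310,232),pan=(255,240),bin=(400,207),bench=(230,240),knob=(275,221),tabc=(302,222),arm=(290,223)).items():
    print(n,w[v-1:v+2,u-1:u+2].reshape(-1,3).mean(0).round(1))
# housing top footprint
hsv=cv2.cvtColor(d["image"],cv2.COLOR_RGB2HSV)
m=(w[...,2]>92)&(w[...,2]<112); n=np.zeros_like(m); n[185:260,235:340]=1; m&=n
P=w[m][:,:2].astype(np.float32); print("housing",cv2.minAreaRect(P),len(P),np.median(w[m][:,2]))
b=(hsv[...,0]>100)&(hsv[...,0]<125)&(hsv[...,1]>120)
for nm,(a,c,x,y) in dict(t1=(155,170,225,235),t2=(130,265,200,335)).items():
    n=np.zeros_like(m); n[c:y,a:x]=1; k=b&n&(w[...,2]>18)&(w[...,2]<40)
    print(nm,cv2.minAreaRect(w[k][:,:2].astype(np.float32)),k.sum(),np.median(w[k][:,2]), "floor",np.median(w[b&n][:,2]))
m=(w[...,2]>118)&n*0+0
m=(w[...,2]>117); n=np.zeros_like(m); n[185:260,235:340]=1; m&=n
c,l,st,ce=cv2.connectedComponentsWithStats(m.astype(np.uint8))
for i in range(1,c):
    if st[i,4]>8: Q=w[l==i]; print(ce[i],st[i],Q.mean(0).round(1),Q[:,2].max(), cv2.minAreaRect(Q[:,:2].astype(np.float32)))
```

```text
tray [546.6 328.5   5.6]
tray2 [228.8 406.7   5.7]
cover [450.6 -58.  105.2]
pan [nan nan nan]
bin [ 530.  -350.6   29.6]
bench [425.4 197.3   1.3]
knob [482.9  46.7 153.1]
tabc [480.  -32.5 144.3]
arm [478.    2.3 104.3]
housing ((482.72137451171875, 10.426681518554688), (244.39324951171875, 163.9078826904297), 86.51331329345703) 4134 101.78080956832548
t1 ((546.0597534179688, 329.971923828125), (139.95831298828125, 138.23114013671875), 12.027938842773438) 211 25.0093014871984 floor nan
t2 ((230.79010009765625, 404.96246337890625), (139.9535369873047, 140.4377899169922), 15.29423999786377) 241 24.70573849981747 floor nan
[272.20481928 220.36144578] [265 217  16   8  83] [485.   55.1 144.2] 157.5651902620698 ((485.3194885253906, 54.215293884277344), (43.81859588623047, 21.12395668029785), 89.83194732666016)
[299.5 222. ] [293 221  14   3  42] [480.  -25.2 141.7] 148.87932403603054 ((480.0788879394531, -25.318634033203125), (38.406097412109375, 6.124976634979248), 89.76306915283203)
```

View pics/crop_t.png

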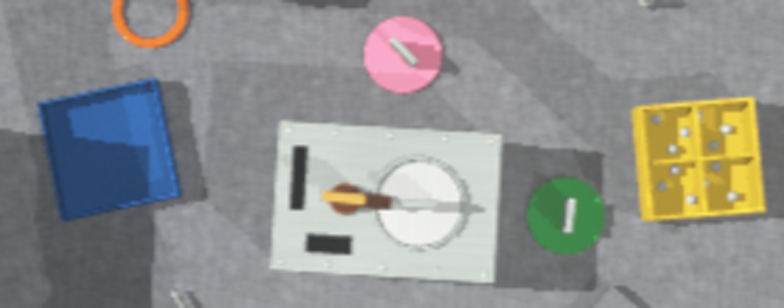

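View pics/crop_s.png

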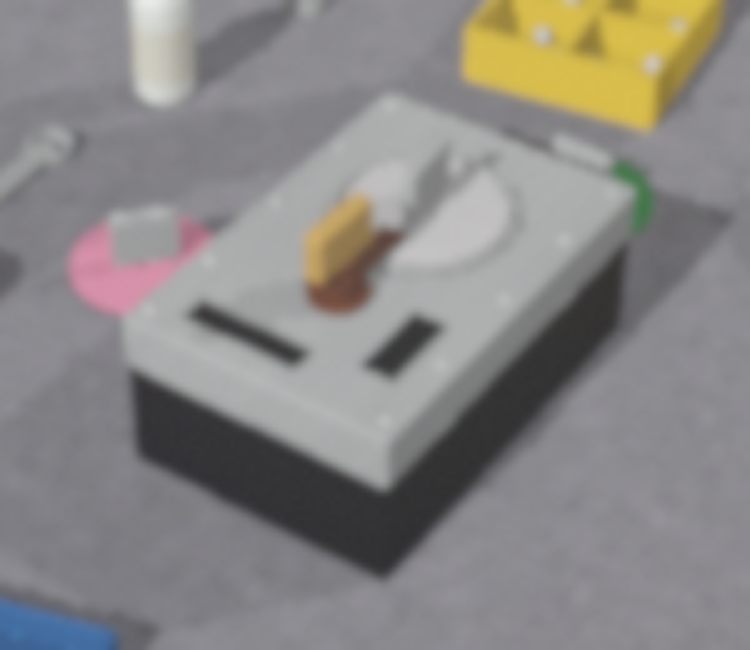

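```bash
cat >> h.py <<'E'
from scipy.spatial.transform import Rotation as Rn
def delta(target,yawdeg=None,s=None,tilt0=True):
    s=s or ctrl.read_state()
    R=Rn.from_euler("xyz",s["tool_rot"])
    Rt=Rn.from_euler("xyz",[np.pi,0,np.radians(yawdeg) if yawdeg is not None else s["tool_rot"][2]])
    print("shift",R.inv().apply(np.array(target)-s["eef_pos"]).round(1),"rotvec",np.degrees((R.inv()*Rt).as_rotvec()).round(2))
def st():
    s=ctrl.read_state(); print(round(s["clock"],2),s["eef_pos"].round(1),np.degrees(s["tool_rot"]).round(2),"F",s["force"].round(2),"T",s["torque"].round(3),"w",round(s["width"],1)); return s
E
python3 - <<'E'
from h import *
import pickle
for n,box in (("top",(260,210,290,235)),("side",(270,190,300,225))):
    d=pickle.load(open(n+"0.pkl","rb")); w=world(d); hsv=cv2.cvtColor(d["image"],cv2.COLOR_RGB2HSV)
    m=np.zeros(w.shape[:2],bool); a,b,c,e=box; m[b:e,a:c]=1
    m&=(hsv[...,0]>10)&(hsv[...,0]<25)&(hsv[...,1]>100)
    print(n,m.sum())
    k=m&(w[...,2]>120)
    P=w[k]; print(P.mean(0).round(1),P[:,2].max())
    k=m&(w[...,2]>146)&(w[...,2]<160); P=w[k][:,:2]; print(cv2.minAreaRect(P.astype(np.float32)),len(P)); 
    x,y=P.T; print("slope dx/dy deg",np.degrees(np.arctan(np.polyfit(y,x,1)[0])))
    if n=="top":
        v,u=np.nonzero(m); F=f(d); E=np.linalg.inv(d["extrinsics"]); r=np.stack([(u-d["cx"])/F,(v-d["cy"])/F,np.ones(len(u))],-1)@E[:3,:3].T
        o=E[:3,3]; q=o+r*((152-o[2])/r[:,2])[:,None]; print("top plane",cv2.minAreaRect(q[:,:2].astype(np.float32)),q.mean(0)); print(np.degrees(np.arctan(np.polyfit(q[:,1],q[:,0],1)[0])))
# housing edges yaw & collar
print("go high:"); delta([485,55,230],86.5)
E
```

```text
top 80
[485.2  54.1 148.7] 157.5651902620698
((485.8406982421875, 54.17243957519531), (38.331424713134766, 11.830063819885254), 89.50281524658203) 57
slope dx/dy deg 5.133469812580084
top plane ((484.3614807128906, 51.119903564453125), (43.89613342285156, 14.624467849731445), 89.85021209716797) [484.65336097  51.18242794 152.        ]
5.8209190593258935
side 144
[479.7  61.  140.2] 154.8882347262903
((480.07440185546875, 57.880611419677734), (40.15957260131836, 9.21104907989502), 85.70580291748047) 48
slope dx/dy deg 5.498970186891109
go high:
shift [ 463.5 -496.4    1.3] rotvec [-9.000e-02 -5.000e-02 -6.176e+01]
```

```bash
python3 -m jog '40 -43 0 0 0 -5 1; 80 -86 0 0 0 -15 1; 120 -129 0 0 0 -25 1; 160 -172 0 0 0 -35 1; 200 -215 0 0 0 -45 1; 240 -258 0 0 0 -54 1; 280 -300 0 0 0 -60 1; 320 -343 0 0 0 -60 1'
python3 - <<'E'
from h import *
st(); delta([484.5,54,185],85)
E
```

```text
clock: 1.1
eef_pos: [419.4, -143.3, 231.3]
tool_rot: [3.141, -0.0, 1.479]
force: [0.8, -1.3, -0.0]
width: 85.6
1.1 [ 419.4 -143.3  231.3] [ 1.7998e+02 -1.0000e-02  8.4760e+01] F [ 0.84 -1.29 -0.02] T [ 0.031 -0.027 -0.029] w 85.6
shift [202.4  46.7  46.3] rotvec [ 0.02 -0.01 -0.24]
```

```bash
python3 -m jog '50 12 0 0 0 0 1; 101 24 0 0 0 0 1; 150 35 0 0 0 0 1; 202.4 46.7 0 0 0 0 1; 202.4 46.7 20 0 0 0 1; 202.4 46.7 40 0 0 0 1; 202.4 46.7 40 0 0 0 1'
python3 - <<'E'
from h import *
st(); delta([484.5,54,121],85)
d=grab("side"); save(d,"s1.png",(200,100,400,290),4)
E
```

```text
clock: 1.98
eef_pos: [482.9, 52.2, 190.0]
tool_rot: [-3.138, 0.001, 1.479]
force: [-0.3, 0.0, 0.8]
width: 85.3
1.98 [482.9  52.2 190. ] [-1.7979e+02  5.0000e-02  8.4770e+01] F [-0.31  0.    0.76] T [ 0.047  0.023 -0.054] w 85.3
shift [ 2.   1.7 69. ] rotvec [-0.21  0.05 -0.23]
```

View pics/s1.png

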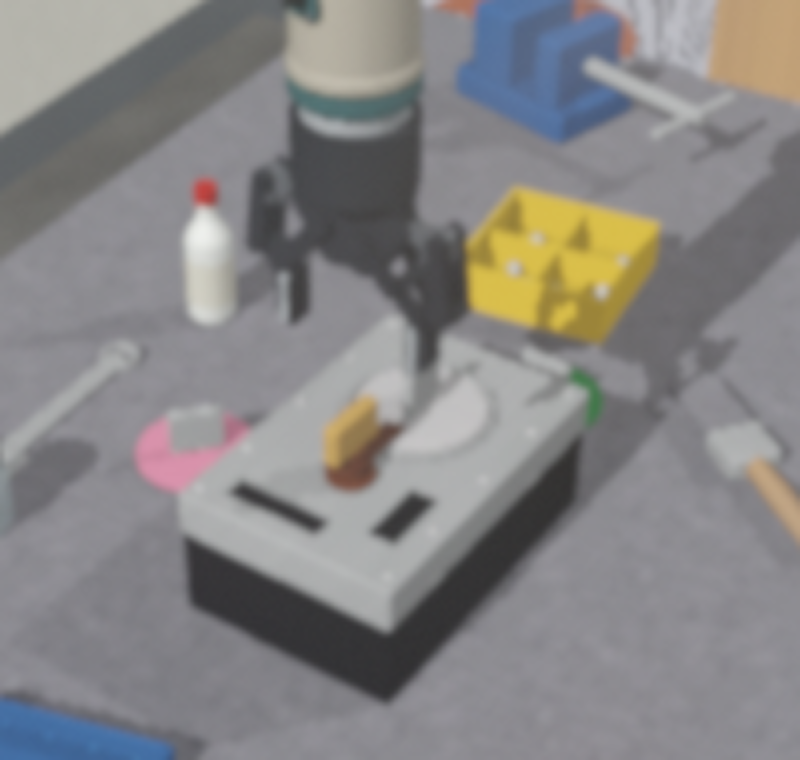

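```bash
python3 -m jog '2 1.7 20 0 0 0 1; 2 1.7 40 0 0 0 1; 2 1.7 55 0 0 0 1; 2 1.7 69 0 0 0 1; 2 1.7 69 0 0 0 1; 2 1.7 69 0 0 0 0'
python3 - <<'E'
from h import *
st()
d=grab("side"); save(d,"s2.png",(220,130,370,260),5)
E
```

```text
clock: 2.78
eef_pos: [486.5, 54.3, 122.7]
tool_rot: [3.141, -0.0, 1.479]
force: [0.5, -0.1, 0.3]
width: 69.8
2.77 [486.5  54.3 122.7] [ 1.7996e+02 -1.0000e-02  8.4740e+01] F [ 0.47 -0.07  0.31] T [-0.051  0.007 -0.01 ] w 69.8
```

View pics/s2.png

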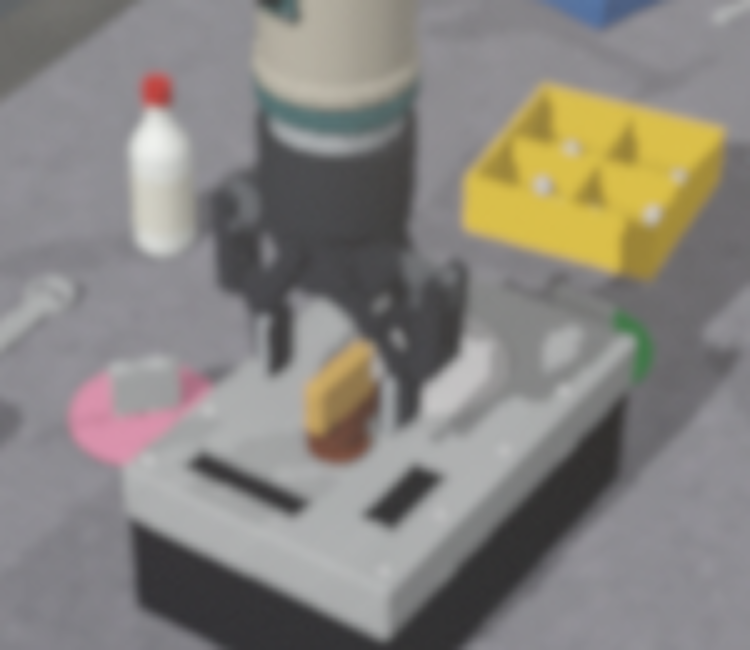

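```bash
python3 -m jog '0 -1 1.5 0 0 0 0; 0 -1 1.5 0 0 0 -0.4; 0 -1 1.5 0 0 0 -0.6; 0 -1 1.5 0 0 0 -0.8; 0 -1 1.5 0 0 0 -1; 0 -1 1.5 0 0 0 -1; 0 -1 1.5 0 0 0 -1; 0 -1 1.5 0 0 0 -1'
python3 - <<'E'
from h import *
for i in range(3): st()
d=grab("side"); save(d,"s3.png",(220,130,370,260),5)
E
```

```text
clock: 3.82
eef_pos: [485.5, 54.3, 121.3]
tool_rot: [3.141, -0.0, 1.479]
force: [0.3, -0.2, 5.8]
width: 14.8
3.83 [485.5  54.3 121.3] [179.94  -0.    84.73] F [ 0.35 -0.17  5.81] T [-0.085  0.02   0.018] w 14.8
3.83 [485.5  54.3 121.3] [179.94  -0.    84.73] F [ 0.35 -0.17  5.81] T [-0.085  0.02   0.018] w 14.8
3.83 [485.5  54.3 121.3] [179.94  -0.    84.73] F [ 0.35 -0.17  5.81] T [-0.085  0.02   0.018] w 14.8
```

View pics/s3.png

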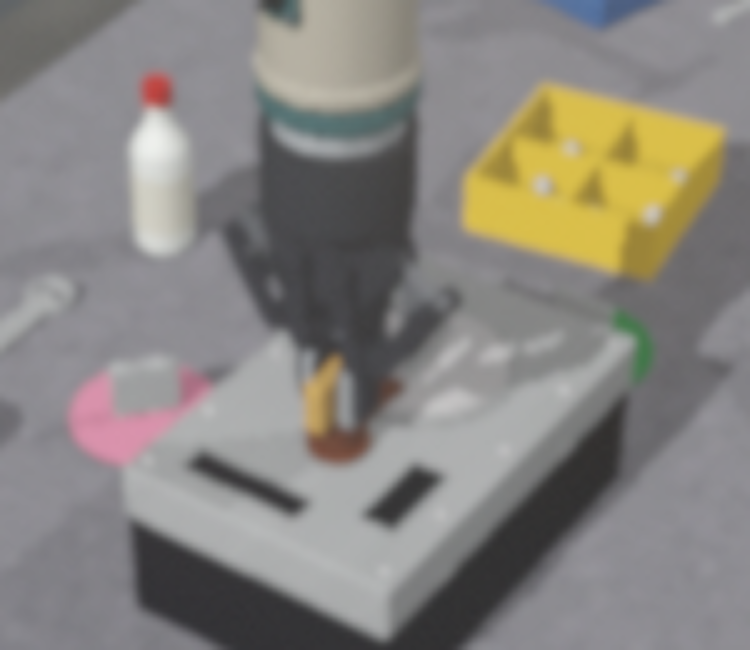

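```bash
python3 -m jog '0 0 0 0 0 0 -1; 0 0 0 0 0 0 -1; 0 0 0 0 0 0 -1; 0 0 0 0 0 0 -1'; python3 -c "
from h import *
st()"
```

```text
clock: 4.38
eef_pos: [485.5, 54.3, 121.3]
tool_rot: [3.141, -0.0, 1.479]
force: [-0.1, -0.6, 5.2]
width: 15.0
4.38 [485.5  54.3 121.3] [179.94  -0.    84.74] F [-0.07 -0.57  5.22] T [-0.129  0.05  -0.012] w 15.0
```

```bash
echo 'from h import *
s=ctrl.read_state(); print(round(s["clock"],2),s["eef_pos"].round(1),"yaw",np.degrees(s["tool_rot"])[2].round(2),"F",s["force"].round(1),"Tz",s["torque"].round(3),"w",round(s["width"],1))' > r.py
python3 -m jog '0 0 0 0 0 -0.5 -1; 0 0 0 0 0 -1 -1' >/dev/null; python3 r.py; python3 -m jog '0 0 0 0 0 0 -1; 0 0 0 0 0 0 -1'>/dev/null; python3 r.py
```

```text
4.62 [485.5  54.3 121.3] yaw 85.73 F [-0.7 -1.2  5.3] Tz [-0.065  0.134 -0.104] w 14.5
4.88 [485.5  54.3 121.3] yaw 85.72 F [-0.2 -0.9  5. ] Tz [-0.092  0.115 -0.071] w 14.5
```

```bash
python3 -m jog '0 0 0 0 0 -0.5 -1; 0 0 0 0 0 -0.5 -1' >/dev/null; python3 r.py
```

```text
5.12 [485.5  54.3 121.3] yaw 86.22 F [-0.2 -0.9  5.3] Tz [-0.127  0.018 -0.098] w 14.8
```

```bash
python3 -m jog '0 0 0 0 0 -0.5 -1; 0 0 0 0 0 -0.5 -1' >/dev/null; python3 r.py
```

```text
5.38 [485.5  54.3 121.3] yaw 86.72 F [-0.4 -0.7  5.8] Tz [-0.097  0.086 -0.053] w 14.9
```

```bash
python3 -m jog '0 0 0 0 0 -0.5 -1; 0 0 0 0 0 -1 -1' >/dev/null; python3 r.py
```

```text
5.62 [485.5  54.3 121.3] yaw 87.73 F [ 0.1 -0.7  5.8] Tz [-0.051  0.153 -0.096] w 14.8
```

```bash
python3 -m jog '0 0 0 0 0 -0.5 -1; 0 0 0 0 0 -0.8 -1' >/dev/null; python3 r.py
```

```text
5.88 [485.5  54.3 121.3] yaw 88.53 F [-0.4  0.1  5.4] Tz [-0.05   0.026 -0.075] w 15.0
```

```bash
python3 -m jog '0 0 0 0 0 -0.5 -1; 0 0 0 0 0 -0.8 -1' >/dev/null; python3 r.py
```

```text
6.12 [485.5  54.3 121.3] yaw 89.33 F [-1.  -1.2  6. ] Tz [-0.063  0.149 -0.06 ] w 14.9
```

```bash
python3 -m jog '0 0 0 0 0 -0.5 -1; 0 0 0 0 0 -0.8 -1' >/dev/null; python3 r.py
```

```text
6.38 [485.5  54.3 121.3] yaw 90.13 F [-0.6 -0.2  5.8] Tz [-0.061  0.111 -0.077] w 14.6
```

```bash
python3 -m jog '0 0 0 0 0 -0.5 -1; 0 0 0 0 0 -0.8 -1' >/dev/null; python3 r.py
```

```text
6.62 [485.5  54.3 121.3] yaw 90.93 F [-0.2 -1.2  5.5] Tz [-0.061  0.049 -0.045] w 14.3
```

```bash
python3 -m jog '0 0 0 0 0 -0.5 -1; 0 0 0 0 0 -0.8 -1' >/dev/null; python3 r.py
```

```text
6.88 [485.5  54.3 121.3] yaw 91.73 F [-0.3 -0.3  5.3] Tz [-0.046  0.09  -0.09 ] w 14.5
```

Run:
```python
from h import *
d=grab("top"); save(d,"t2.png",(230,180,350,270),6)
```

```text
(no output)
```

View pics/t2.png

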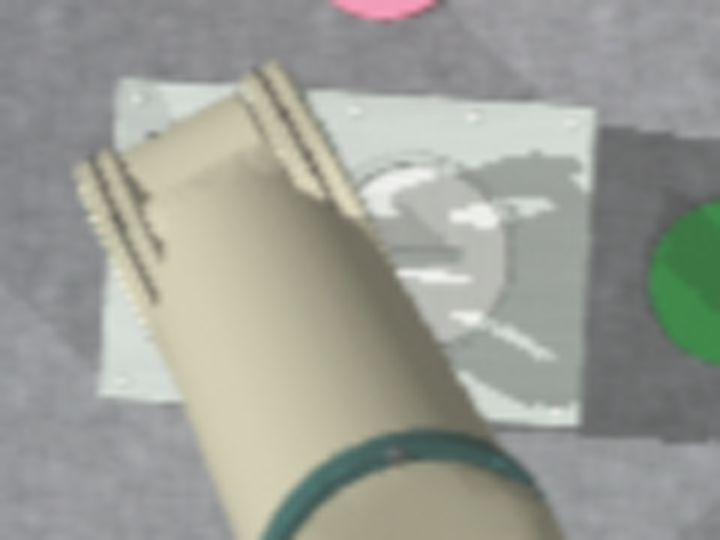

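The top camera's view of the knob is blocked by the forearm; carrying on by feel.

```bash
python3 -m jog '0 0 0 0 0 -0.5 -1; 0 0 0 0 0 -1 -1' >/dev/null; python3 r.py
```

```text
7.17 [485.5  54.3 121.3] yaw 92.74 F [-0.5 -0.6  5.9] Tz [-0.089  0.07  -0.053] w 14.6
```

```bash
python3 -m jog '0 0 0 0 0 -0.5 -1; 0 0 0 0 0 -0.8 -1' >/dev/null; python3 r.py;  python3 -c "
from h import *
d=grab('side'); save(d,'s4.png',(220,130,370,260),5)"
```

```text
7.42 [485.5  54.2 121.2] yaw 93.53 F [-0.7 -0.1  5.9] Tz [-0.135  0.112 -0.041] w 15.0
```

View pics/s4.png

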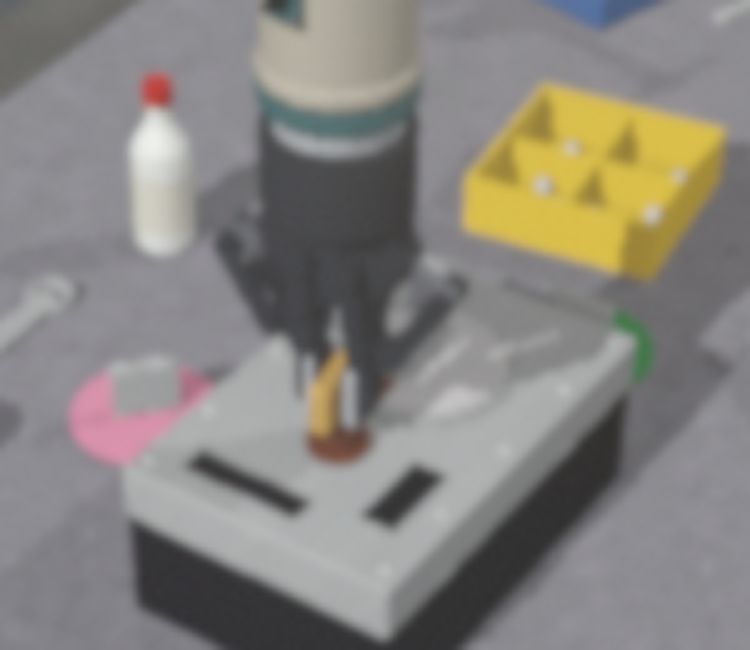

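The side view shows the knob turned with the fingers, with the arm tip now behind the fingers at about (385,385) in the crop. It's still loose, so I continue.

```bash
python3 -m jog '0 0 0 0 0 -0.5 -1; 0 0 0 0 0 -1 -1' >/dev/null; python3 r.py
```

```text
7.72 [485.5  54.3 121.3] yaw 94.53 F [ 0.3 -2.6  5.1] Tz [-0.105  0.094 -0.1  ] w 15.0
```

```bash
python3 -m jog '0 0 0 0 0 -0.5 -1; 0 0 0 0 0 -0.8 -1' >/dev/null; python3 r.py
```

```text
7.97 [485.5  54.3 121.3] yaw 95.33 F [0.1 0.2 5. ] Tz [-0.07   0.092 -0.097] w 15.0
```

```bash
python3 -m jog '0 0 0 0 0 -0.5 -1; 0 0 0 0 0 -0.8 -1' >/dev/null; python3 r.py
```

```text
8.22 [485.5  54.3 121.3] yaw 96.13 F [-0.2  0.3  5.3] Tz [-0.143  0.037 -0.032] w 14.8
```

```bash
python3 -m jog '0 0 0 0 0 -0.5 -1; 0 0 0 0 0 -0.8 -1' >/dev/null; python3 r.py
```

```text
8.47 [485.5  54.3 121.3] yaw 96.93 F [-0.3 -1.4  6. ] Tz [-0.08   0.062 -0.113] w 14.6
```

```bash
python3 -m jog '0 0 0 0 0 -0.5 -1; 0 0 0 0 0 -0.8 -1' >/dev/null; python3 r.py
```

```text
8.72 [485.5  54.3 121.2] yaw 97.73 F [-0.5 -0.3  6.2] Tz [-0.095  0.091 -0.061] w 14.9
```

```bash
python3 -m jog '0 0 0 0 0 -0.5 -1; 0 0 0 0 0 -0.8 -1' >/dev/null; python3 r.py
```

```text
8.97 [485.5  54.2 121.3] yaw 98.53 F [-0.4 -0.2  4.7] Tz [-0.113  0.096 -0.065] w 14.5
```

```bash
python3 -m jog '0 0 0 0 0 -0.5 -1; 0 0 0 0 0 -0.8 -1' >/dev/null; python3 r.py
```

```text
9.22 [485.5  54.3 121.3] yaw 99.33 F [-0.8 -0.2  6.2] Tz [-0.121  0.081 -0.036] w 15.0
```

```bash
python3 -m jog '0 0 0 0 0 -0.5 -1; 0 0 0 0 0 -0.8 -1' >/dev/null; python3 r.py
```

```text
9.47 [485.5  54.3 121.3] yaw 100.13 F [0.2 0.2 5.5] Tz [-0.089  0.089 -0.065] w 14.8
```

```bash
python3 -m jog '0 0 0 0 0 -0.5 -1; 0 0 0 0 0 -0.8 -1' >/dev/null; python3 r.py
```

```text
9.72 [485.5  54.3 121.3] yaw 100.93 F [-0.5  0.2  5.3] Tz [-0.123  0.125 -0.045] w 14.7
```

```bash
python3 -m jog '0 0 0 0 0 -0.5 -1; 0 0 0 0 0 -0.8 -1' >/dev/null; python3 r.py
```

```text
9.97 [485.5  54.3 121.3] yaw 101.73 F [-0.7 -0.5  5.9] Tz [-0.042  0.041 -0.037] w 15.0
```

```bash
python3 -m jog '0 0 0 0 0 -0.5 -1; 0 0 0 0 0 -0.8 -1' >/dev/null; python3 r.py
```

```text
10.22 [485.5  54.3 121.3] yaw 102.53 F [-0.5  0.1  5.4] Tz [-0.061  0.057 -0.073] w 14.9
```

```bash
python3 -m jog '0 0 0 0 0 -0.5 -1; 0 0 0 0 0 -0.8 -1' >/dev/null; python3 r.py
```

```text
10.47 [485.5  54.3 121.3] yaw 103.33 F [-0.7 -1.   5.7] Tz [-0.107  0.089 -0.057] w 14.7
```

```bash
python3 -m jog '0 0 0 0 0 -0.5 -1; 0 0 0 0 0 -0.8 -1' >/dev/null; python3 r.py
```

```text
10.72 [485.5  54.3 121.3] yaw 104.13 F [-0.1  0.4  6.3] Tz [-0.165  0.075 -0.053] w 14.8
```

```bash
python3 -c "
from h import *
d=grab('side'); save(d,'s5.png',(220,130,370,260),5)"
```

```text
(no output)
```

View pics/s5.png

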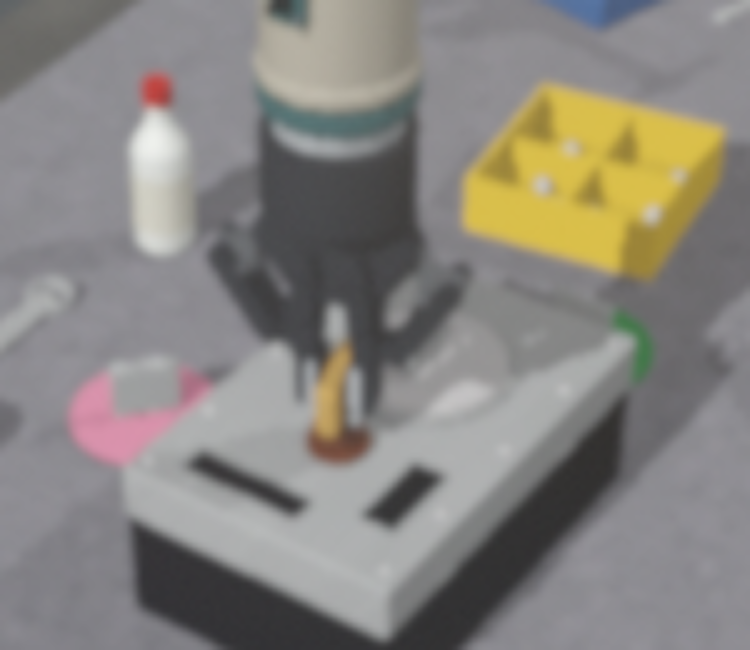

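```bash
python3 -m jog '0 0 0 0 0 -0.5 -1; 0 0 0 0 0 -0.8 -1' >/dev/null; python3 r.py
```

```text
11.03 [485.5  54.3 121.3] yaw 104.93 F [0.  0.2 6.2] Tz [-0.094  0.086 -0.027] w 14.9
```

```bash
python3 -m jog '0 0 0 0 0 -0.5 -1; 0 0 0 0 0 -0.8 -1' >/dev/null; python3 r.py
```

```text
11.28 [485.5  54.3 121.3] yaw 105.73 F [-0.2 -0.5  5.4] Tz [-0.115  0.093 -0.069] w 14.7
```

```bash
python3 -m jog '0 0 0 0 0 -0.5 -1; 0 0 0 0 0 -0.8 -1' >/dev/null; python3 r.py
```

```text
11.53 [485.5  54.2 121.3] yaw 106.53 F [-0.1 -0.3  5.4] Tz [-0.101  0.073 -0.051] w 14.6
```

```bash
python3 -m jog '0 0 0 0 0 -0.5 -1; 0 0 0 0 0 -0.8 -1' >/dev/null; python3 r.py
```

```text
11.78 [485.5  54.3 121.3] yaw 107.33 F [-0.6 -1.4  4.8] Tz [-0.061  0.09  -0.058] w 14.8
```

```bash
python3 -m jog '0 0 0 0 0 -0.5 -1; 0 0 0 0 0 -0.8 -1' >/dev/null; python3 r.py
```

```text
12.03 [485.5  54.3 121.3] yaw 108.13 F [ 0.5 -0.   6.2] Tz [-0.126  0.044 -0.067] w 14.5
```

```bash
python3 -m jog '0 0 0 0 0 -0.5 -1; 0 0 0 0 0 -0.8 -1' >/dev/null; python3 r.py
```

```text
12.28 [485.5  54.3 121.3] yaw 108.92 F [-0.6 -1.1  5.8] Tz [-0.09   0.039 -0.029] w 14.9
```

```bash
python3 -m jog '0 0 0 0 0 -0.5 -1; 0 0 0 0 0 -0.8 -1' >/dev/null; python3 r.py
```

```text
12.53 [485.5  54.3 121.3] yaw 109.73 F [-0.1  0.2  5.8] Tz [-0.07   0.092 -0.037] w 14.6
```

```bash
python3 -m jog '0 0 0 0 0 -0.5 -1; 0 0 0 0 0 -0.8 -1' >/dev/null; python3 r.py
```

```text
12.78 [485.5  54.3 121.3] yaw 110.53 F [-0.3 -0.5  5.6] Tz [-0.13   0.098 -0.005] w 14.7
```

```bash
python3 -m jog '0 0 0 0 0 -0.5 -1; 0 0 0 0 0 -0.8 -1' >/dev/null; python3 r.py
```

```text
13.03 [485.5  54.3 121.3] yaw 111.33 F [-0.3 -0.5  5.9] Tz [-0.073  0.09  -0.038] w 15.1
```

```bash
python3 -m jog '0 0 0 0 0 -0.5 -1; 0 0 0 0 0 -0.8 -1' >/dev/null; python3 r.py
```

```text
13.28 [485.5  54.3 121.3] yaw 112.13 F [ 0.5 -0.5  5.6] Tz [-0.124  0.075 -0.022] w 14.7
```

```bash
python3 -m jog '0 0 0 0 0 -0.5 -1; 0 0 0 0 0 -0.8 -1' >/dev/null; python3 r.py
```

```text
13.53 [485.5  54.3 121.3] yaw 112.93 F [ 0.4 -0.3  5.5] Tz [-0.141  0.1   -0.122] w 14.7
```

```bash
python3 -m jog '0 0 0 0 0 -0.5 -1; 0 0 0 0 0 -0.8 -1' >/dev/null; python3 r.py
```

```text
13.78 [485.5  54.3 121.3] yaw 113.72 F [-0.7 -0.5  5.5] Tz [-0.068  0.13  -0.128] w 14.7
```

Torque may be rising; smaller steps now.

```bash
python3 -m jog '0 0 0 0 0 -0.3 -1; 0 0 0 0 0 -0.5 -1' >/dev/null; python3 r.py
```

```text
14.03 [485.5  54.3 121.3] yaw 114.2 F [-0.5 -0.7  5. ] Tz [-0.113  0.113 -0.157] w 14.9
```

```bash
python3 -m jog '0 0 0 0 0 -0.4 -1; 0 0 0 0 0 -0.4 -1' >/dev/null; python3 r.py
```

```text
14.28 [485.5  54.3 121.3] yaw 114.6 F [-0.2 -1.   4.8] Tz [-0.069  0.111 -0.215] w 14.9
```

```bash
python3 -m jog '0 0 0 0 0 -0.3 -1; 0 0 0 0 0 -0.3 -1; 0 0 0 0 0 -0.3 -1' >/dev/null; python3 r.py;  python3 -m jog '0 0 0 0 0 0 -1; 0 0 0 0 0 0 -1; 0 0 0 0 0 0 -1' >/dev/null; python3 r.py
```

```text
14.65 [485.5  54.3 121.3] yaw 114.89 F [-1.1  0.3  5.6] Tz [-0.076  0.114 -0.179] w 14.5
15.03 [485.5  54.3 121.3] yaw 114.89 F [-0.1 -0.4  6.1] Tz [-0.068  0.077 -0.261] w 14.6
```

```bash
python3 -m jog '0 0 0 0 0 7 -1; 0 0 0 0 0 14 -1; 0 0 0 0 0 21 -1; 0 0 0 0 0 27 -1; 0 0 0 0 0 29.5 -1; 0 0 0 0 0 29.5 -1' >/dev/null; python3 r.py
```

```text
15.78 [485.5  54.3 121.3] yaw 85.43 F [-0.5 -0.6  5. ] Tz [-0.126  0.056 -0.005] w 14.9
```

```bash
python3 -m jog '0 0 0 0 0 0.5 -1; 0 0 0 0 0 0.5 -1' >/dev/null; python3 r.py
```

```text
16.02 [485.5  54.3 121.2] yaw 84.95 F [-0.1 -1.3  5.1] Tz [-0.194  0.098  0.061] w 14.5
```

```bash
python3 -m jog '0 0 0 0 0 0.4 -1; 0 0 0 0 0 0.4 -1' >/dev/null; python3 r.py
```

```text
16.27 [485.5  54.3 121.3] yaw 84.55 F [-0.7 -1.   4.8] Tz [-0.094  0.055  0.044] w 14.9
```

```bash
python3 -m jog '0 0 0 0 0 0.4 -1; 0 0 0 0 0 0.4 -1' >/dev/null; python3 r.py
```

```text
16.52 [485.5  54.3 121.3] yaw 84.14 F [-0.6 -0.2  5. ] Tz [-0.1    0.101  0.042] w 14.8
```

```bash
python3 -m jog '0 0 0 0 0 0.4 -1; 0 0 0 0 0 0.6 -1' >/dev/null; python3 r.py
```

```text
16.77 [485.5  54.3 121.3] yaw 83.54 F [-1.4 -1.   5.1] Tz [-0.184  0.06   0.049] w 15.0
```

```bash
python3 -m jog '0 0 0 0 0 0.4 -1; 0 0 0 0 0 0.6 -1' >/dev/null; python3 r.py
```

```text
17.02 [485.5  54.3 121.3] yaw 82.94 F [ 0.3 -0.3  5.2] Tz [-0.053  0.122  0.05 ] w 14.5
```

```bash
python3 -m jog '0 0 0 0 0 0.4 -1; 0 0 0 0 0 0.6 -1' >/dev/null; python3 r.py
```

```text
17.27 [485.5  54.2 121.3] yaw 82.34 F [-0.5 -1.1  5.4] Tz [-0.121  0.029  0.096] w 14.6
```

```bash
python3 -m jog '0 0 0 0 0 0.4 -1; 0 0 0 0 0 0.6 -1' >/dev/null; python3 r.py
```

```text
17.52 [485.5  54.3 121.3] yaw 81.74 F [ 0.2 -0.8  6.2] Tz [-0.126  0.058  0.064] w 15.0
```

```bash
python3 -m jog '0 0 0 0 0 0.4 -1; 0 0 0 0 0 0.6 -1' >/dev/null; python3 r.py
```

```text
17.77 [485.5  54.3 121.3] yaw 81.14 F [-1.1 -0.6  5.2] Tz [-0.07   0.083  0.07 ] w 14.9
```

```bash
python3 -m jog '0 0 0 0 0 0.3 -1; 0 0 0 0 0 0.5 -1' >/dev/null; python3 r.py
```

```text
18.02 [485.5  54.3 121.3] yaw 80.64 F [-0.1 -0.6  5.5] Tz [-0.166  0.097  0.051] w 14.8
```

```bash
python3 -m jog '0 0 0 0 0 0.4 -1; 0 0 0 0 0 0.8 -1' >/dev/null; python3 r.py
```

```text
18.27 [485.5  54.3 121.3] yaw 79.83 F [0.1 0.2 5.2] Tz [-0.072  0.087  0.074] w 14.7
```

```bash
python3 -m jog '0 0 0 0 0 0.4 -1; 0 0 0 0 0 0.8 -1' >/dev/null; python3 r.py
```

```text
18.52 [485.5  54.3 121.3] yaw 79.04 F [ 0.1 -0.3  5.9] Tz [-0.113  0.057  0.05 ] w 15.0
```

```bash
python3 -m jog '0 0 0 0 0 0.4 -1; 0 0 0 0 0 0.8 -1' >/dev/null; python3 r.py
```

```text
18.77 [485.5  54.3 121.3] yaw 78.24 F [-1.2 -0.7  5.1] Tz [-0.156  0.11   0.063] w 14.7
```

```bash
python3 -m jog '0 0 0 0 0 0.4 -1; 0 0 0 0 0 0.8 -1' >/dev/null; python3 r.py
```

```text
19.02 [485.5  54.3 121.3] yaw 77.44 F [-0.2 -0.4  6.7] Tz [-0.117  0.036  0.02 ] w 15.0
```

```bash
python3 -m jog '0 0 0 0 0 0.4 -1; 0 0 0 0 0 0.8 -1' >/dev/null; python3 r.py
```

```text
19.27 [485.5  54.3 121.3] yaw 76.65 F [-0.6 -0.6  5.8] Tz [-0.095  0.086  0.117] w 14.6
```

```bash
python3 -m jog '0 0 0 0 0 0.4 -1; 0 0 0 0 0 0.8 -1' >/dev/null; python3 r.py
```

```text
19.52 [485.5  54.2 121.3] yaw 75.86 F [-0.5 -1.3  5. ] Tz [-0.116  0.089  0.153] w 14.5
```

```bash
python3 -m jog '0 0 0 0 0 0.3 -1; 0 0 0 0 0 0.4 -1' >/dev/null; python3 r.py
```

```text
19.77 [485.4  54.2 121.2] yaw 75.48 F [-1.2 -0.2  6.1] Tz [-0.137  0.1    0.166] w 14.5
```

```bash
python3 -m jog '0 0 0 0 0 0.2 -1; 0 0 0 0 0 0.3 -1' >/dev/null; python3 r.py
```

```text
20.02 [485.5  54.2 121.3] yaw 75.18 F [-1.  -1.2  5.4] Tz [-0.153  0.109  0.2  ] w 15.1
```

```bash
python3 -m jog '0 0 0 0 0 0.2 -1; 0 0 0 0 0 0.3 -1; 0 0 0 0 0 0.3 -1' >/dev/null; python3 r.py;  python3 -m jog '0 0 0 0 0 0 -1; 0 0 0 0 0 0 -1; 0 0 0 0 0 0 -1' >/dev/null; python3 r.py
```

```text
20.4 [485.4  54.2 121.3] yaw 74.89 F [-0.6 -0.4  5. ] Tz [-0.182  0.07   0.216] w 14.5
20.77 [485.5  54.2 121.3] yaw 74.89 F [ 0.9 -0.1  5.6] Tz [-0.122  0.03   0.158] w 14.6
```

```bash
python3 -m jog '0 0 0 0 0 0.2 -1; 0 0 0 0 0 0.4 -1; 0 0 0 0 0 0.4 -1' >/dev/null; python3 r.py;  python3 -m jog '0 0 0 0 0 0 -1; 0 0 0 0 0 0 -1' >/dev/null; python3 r.py
```

```text
21.15 [485.5  54.2 121.3] yaw 74.49 F [-0.5 -0.8  5.4] Tz [-0.185  0.064  0.235] w 14.7
21.4 [485.5  54.3 121.3] yaw 74.5 F [-1.  -0.5  6.3] Tz [-0.164  0.077  0.272] w 14.6
```

```bash
python3 -m jog '0 0 0 0 0 -8 -1; 0 0 0 0 0 -16 -1; 0 0 0 0 0 -24 -1; 0 0 0 0 0 -32 -1; 0 0 0 0 0 -36 -1; 0 0 0 0 0 -38.5 -1; 0 0 0 0 0 -38.5 -1' >/dev/null; python3 r.py
```

```text
22.27 [485.5  54.2 121.3] yaw 112.95 F [0.9 0.4 5.9] Tz [-0.124  0.106  0.007] w 14.4
```

```bash
python3 -m jog '0 0 0 0 0 -0.4 -1; 0 0 0 0 0 -0.8 -1' >/dev/null; python3 r.py
```

```text
22.52 [485.5  54.3 121.3] yaw 113.73 F [-1.  -0.6  5. ] Tz [-0.125  0.024 -0.088] w 14.7
```

```bash
python3 -m jog '0 0 0 0 0 -0.4 -1; 0 0 0 0 0 -0.7 -1' >/dev/null; python3 r.py
```

```text
22.77 [485.5  54.3 121.3] yaw 114.43 F [-1.3 -0.5  5.8] Tz [-0.073  0.104 -0.087] w 14.5
```

```bash
python3 -m jog '0 0 0 0 0 -0.2 -1; 0 0 0 0 0 -0.4 -1' >/dev/null; python3 r.py
```

```text
23.02 [485.5  54.3 121.3] yaw 114.83 F [-0.4 -1.   5.6] Tz [-0.145  0.024 -0.039] w 14.8
```

```bash
python3 -m jog '0 0 0 0 0 -0.4 -1; 0 0 0 0 0 -0.7 -1' >/dev/null; python3 r.py
```

```text
23.27 [485.5  54.3 121.2] yaw 115.53 F [-0.4 -0.6  6.6] Tz [-0.113  0.052 -0.076] w 15.1
```

```bash
python3 -m jog '0 0 0 0 0 -0.3 -1; 0 0 0 0 0 -0.6 -1' >/dev/null; python3 r.py
```

```text
23.52 [485.5  54.3 121.3] yaw 116.13 F [0.  0.1 6.1] Tz [-0.098  0.073 -0.092] w 14.7
```

```bash
python3 -m jog '0 0 0 0 0 -0.4 -1; 0 0 0 0 0 -0.6 -1' >/dev/null; python3 r.py
```

```text
23.77 [485.5  54.3 121.3] yaw 116.71 F [-0.8  0.3  5.4] Tz [-0.144  0.121 -0.099] w 14.9
```

```bash
python3 -m jog '0 0 0 0 0 -0.3 -1; 0 0 0 0 0 -0.5 -1' >/dev/null; python3 r.py
```

```text
24.02 [485.5  54.3 121.3] yaw 117.2 F [-0.9 -1.6  6. ] Tz [-0.106  0.141 -0.117] w 15.0
```

```bash
python3 -m jog '0 0 0 0 0 -0.3 -1; 0 0 0 0 0 -0.5 -1' >/dev/null; python3 r.py
```

```text
24.27 [485.5  54.3 121.3] yaw 117.7 F [-0.1 -0.8  5.3] Tz [-0.055  0.076 -0.123] w 15.0
```

```bash
python3 -m jog '0 0 0 0 0 -0.3 -1; 0 0 0 0 0 -0.4 -1' >/dev/null; python3 r.py
```

```text
24.52 [485.5  54.3 121.3] yaw 118.09 F [-0.1 -0.2  5.9] Tz [-0.063  0.072 -0.224] w 15.0
```

```bash
python3 -m jog '0 0 0 0 0 -0.3 -1; 0 0 0 0 0 -0.4 -1; 0 0 0 0 0 -0.4 -1' >/dev/null; python3 r.py;  python3 -m jog '0 0 0 0 0 0 -1; 0 0 0 0 0 0 -1; 0 0 0 0 0 0 -1' >/dev/null; python3 r.py
```

```text
24.9 [485.5  54.3 121.3] yaw 118.48 F [-0.9  0.2  6. ] Tz [-0.045  0.095 -0.197] w 14.7
25.27 [485.5  54.3 121.3] yaw 118.48 F [-0.7  0.6  6. ] Tz [-0.06   0.09  -0.202] w 15.2
```

```bash
python3 -m jog '0 0 0 0 0 -0.3 -1; 0 0 0 0 0 -0.4 -1; 0 0 0 0 0 -0.4 -1; 0 0 0 0 0 -0.4 -1; 0 0 0 0 0 -0.4 -1' >/dev/null; python3 r.py; python3 -m jog '0 0 0 0 0 8 -1; 0 0 0 0 0 16 -1; 0 0 0 0 0 24 -1; 0 0 0 0 0 32 -1; 0 0 0 0 0 38 -1; 0 0 0 0 0 41.5 -1; 0 0 0 0 0 41.5 -1' >/dev/null; python3 r.py
```

```text
25.9 [485.5  54.3 121.3] yaw 118.88 F [-0.7 -0.3  6.1] Tz [-0.059  0.087 -0.211] w 14.5
26.77 [485.5  54.3 121.3] yaw 77.42 F [-0.7 -1.1  4.8] Tz [-0.168  0.037  0.051] w 14.7
```

```bash
python3 -m jog '0 0 0 0 0 0.5 -1; 0 0 0 0 0 1 -1' >/dev/null; python3 r.py
```

```text
27.02 [485.5  54.2 121.3] yaw 76.44 F [-0.8 -0.2  5.3] Tz [-0.088  0.077  0.059] w 14.7
```

```bash
python3 -m jog '0 0 0 0 0 0.4 -1; 0 0 0 0 0 0.7 -1' >/dev/null; python3 r.py
```

```text
27.27 [485.5  54.3 121.2] yaw 75.73 F [0.1 0.4 5.8] Tz [-0.058  0.101 -0.025] w 15.0
```

```bash
python3 -m jog '0 0 0 0 0 0.4 -1; 0 0 0 0 0 0.7 -1' >/dev/null; python3 r.py
```

```text
27.52 [485.5  54.3 121.3] yaw 75.04 F [-0.2  0.1  5.7] Tz [-0.129  0.075  0.08 ] w 14.9
```

```bash
python3 -m jog '0 0 0 0 0 0.4 -1; 0 0 0 0 0 0.7 -1' >/dev/null; python3 r.py
```

```text
27.77 [485.5  54.2 121.2] yaw 74.34 F [-1.4 -0.4  6.2] Tz [-0.092  0.092  0.091] w 14.9
```

```bash
python3 -m jog '0 0 0 0 0 0.4 -1; 0 0 0 0 0 0.7 -1' >/dev/null; python3 r.py
```

```text
28.02 [485.5  54.3 121.3] yaw 73.64 F [-0.6 -0.8  4.5] Tz [-0.058  0.053  0.056] w 14.9
```

```bash
python3 -m jog '0 0 0 0 0 0.4 -1; 0 0 0 0 0 0.6 -1' >/dev/null; python3 r.py
```

```text
28.27 [485.5  54.3 121.3] yaw 73.05 F [ 0.  -0.8  5. ] Tz [-0.131  0.068  0.1  ] w 14.8
```

```bash
python3 -m jog '0 0 0 0 0 0.4 -1; 0 0 0 0 0 0.6 -1' >/dev/null; python3 r.py
```

```text
28.52 [485.5  54.2 121.3] yaw 72.45 F [ 0.  -0.2  5.9] Tz [-0.133  0.115  0.081] w 14.9
```

```bash
python3 -m jog '0 0 0 0 0 0.3 -1; 0 0 0 0 0 0.5 -1' >/dev/null; python3 r.py
```

```text
28.77 [485.4  54.2 121.3] yaw 71.96 F [-0.1 -0.2  5.6] Tz [-0.16   0.082  0.085] w 14.9
```

```bash
python3 -m jog '0 0 0 0 0 0.3 -1; 0 0 0 0 0 0.6 -1' >/dev/null; python3 r.py
```

```text
29.02 [485.5  54.2 121.3] yaw 71.37 F [-0.8 -0.3  5.9] Tz [-0.147  0.086  0.158] w 14.8
```

```bash
python3 -m jog '0 0 0 0 0 0.3 -1; 0 0 0 0 0 0.5 -1' >/dev/null; python3 r.py
```

```text
29.27 [485.5  54.2 121.3] yaw 70.88 F [-0.3 -1.   6.1] Tz [-0.192  0.03   0.22 ] w 15.0
```

Stop felt; hold here a touch firmer for over 0.5 s.

```bash
python3 -m jog '0 0 0 0 0 0.3 -1; 0 0 0 0 0 0.5 -1; 0 0 0 0 0 0.5 -1; 0 0 0 0 0 0.5 -1' >/dev/null; python3 r.py;  python3 -m jog '0 0 0 0 0 0 -1; 0 0 0 0 0 0 -1; 0 0 0 0 0 0 -1' >/dev/null; python3 r.py
```

```text
29.77 [485.4  54.2 121.2] yaw 70.38 F [-0.9 -0.5  5.3] Tz [-0.132  0.069  0.117] w 14.8
30.15 [485.5  54.2 121.3] yaw 70.39 F [-0.2 -0.7  6.2] Tz [-0.107 -0.004  0.179] w 14.8
```

```bash
python3 -m jog '0 0 0 0 0 0.3 -1; 0 0 0 0 0 0.5 -1; 0 0 0 0 0 0.5 -1' >/dev/null; python3 r.py;  python3 -m jog '0 0 0 0 0 0 -1; 0 0 0 0 0 0 -1; 0 0 0 0 0 0 -1' >/dev/null; python3 r.py
```

```text
30.52 [485.5  54.2 121.3] yaw 69.89 F [ 0.2 -1.8  5.1] Tz [-0.195  0.106  0.266] w 15.1
30.9 [485.4  54.2 121.3] yaw 69.89 F [-0.6 -1.3  5.7] Tz [-0.19   0.094  0.235] w 14.8
```

Good hold at ~0.25. Third anticlockwise: back to just short of the last stop.

```bash
python3 -m jog '0 0 0 0 0 -8 -1; 0 0 0 0 0 -16 -1; 0 0 0 0 0 -24 -1; 0 0 0 0 0 -32 -1; 0 0 0 0 0 -40 -1; 0 0 0 0 0 -45 -1; 0 0 0 0 0 -47 -1; 0 0 0 0 0 -47 -1' >/dev/null; python3 r.py
```

```text
31.9 [485.5  54.2 121.3] yaw 116.84 F [-0.1  0.   5.4] Tz [-0.111  0.119  0.063] w 15.0
```

```bash
python3 -m jog '0 0 0 0 0 -0.4 -1; 0 0 0 0 0 -0.8 -1' >/dev/null; python3 r.py
```

```text
32.15 [485.5  54.3 121.3] yaw 117.64 F [-0.7 -0.6  5.5] Tz [-0.113  0.049 -0.019] w 14.8
```

```bash
python3 -m jog '0 0 0 0 0 -0.4 -1; 0 0 0 0 0 -0.7 -1' >/dev/null; python3 r.py
```

```text
32.4 [485.5  54.3 121.3] yaw 118.33 F [-0.2 -0.8  6.8] Tz [-0.1    0.034 -0.075] w 14.5
```

```bash
python3 -m jog '0 0 0 0 0 -0.3 -1; 0 0 0 0 0 -0.6 -1' >/dev/null; python3 r.py
```

```text
32.65 [485.5  54.3 121.3] yaw 118.93 F [-0.5 -0.7  5.3] Tz [-0.101  0.124 -0.042] w 14.6
```

```bash
python3 -m jog '0 0 0 0 0 -0.4 -1; 0 0 0 0 0 -0.7 -1' >/dev/null; python3 r.py
```

```text
32.9 [485.5  54.3 121.3] yaw 119.63 F [-0.2 -0.6  5.4] Tz [-0.081  0.033  0.029] w 14.9
```

```bash
python3 -m jog '0 0 0 0 0 -0.3 -1; 0 0 0 0 0 -0.7 -1' >/dev/null; python3 r.py
```

```text
33.15 [485.5  54.3 121.3] yaw 120.33 F [ 0.4 -0.1  5.4] Tz [-0.122  0.07  -0.042] w 15.0
```

```bash
python3 -m jog '0 0 0 0 0 -0.4 -1; 0 0 0 0 0 -0.7 -1' >/dev/null; python3 r.py
```

```text
33.4 [485.5  54.3 121.3] yaw 121.03 F [0.  0.  5.5] Tz [-0.136  0.086 -0.095] w 14.7
```

```bash
python3 -m jog '0 0 0 0 0 -0.3 -1; 0 0 0 0 0 -0.6 -1' >/dev/null; python3 r.py
```

```text
33.65 [485.5  54.3 121.3] yaw 121.63 F [-0.7 -0.4  6.2] Tz [-0.073  0.05  -0.048] w 15.0
```

```bash
python3 -m jog '0 0 0 0 0 -0.3 -1; 0 0 0 0 0 -0.6 -1' >/dev/null; python3 r.py
```

```text
33.9 [485.6  54.3 121.3] yaw 122.23 F [ 0.2 -0.5  4.7] Tz [-0.087  0.081 -0.028] w 14.6
```

```bash
python3 -m jog '0 0 0 0 0 -0.3 -1; 0 0 0 0 0 -0.6 -1' >/dev/null; python3 r.py
```

```text
34.15 [485.6  54.3 121.3] yaw 122.83 F [-0.2 -1.1  5.7] Tz [-0.107  0.09  -0.072] w 14.6
```

```bash
python3 -m jog '0 0 0 0 0 -0.4 -1; 0 0 0 0 0 -0.7 -1' >/dev/null; python3 r.py
```

```text
34.4 [485.6  54.3 121.3] yaw 123.53 F [-0.1  0.1  5.2] Tz [-0.121  0.067 -0.061] w 14.6
```

```bash
python3 -m jog '0 0 0 0 0 -0.3 -1; 0 0 0 0 0 -0.6 -1' >/dev/null; python3 r.py
```

```text
34.65 [485.5  54.3 121.2] yaw 124.13 F [-0.6 -0.3  4.9] Tz [-0.089  0.074 -0.013] w 14.7
```

```bash
python3 -m jog '0 0 0 0 0 -0.5 -1; 0 0 0 0 0 -0.9 -1' >/dev/null; python3 r.py; python3 -c "
from h import *
d=grab('side'); save(d,'s6.png',(250,150,350,240),8)"
```

```text
34.9 [485.5  54.3 121.3] yaw 125.04 F [-0.4 -0.7  5.3] Tz [-0.077  0.08  -0.034] w 14.9
```

View pics/s6.png

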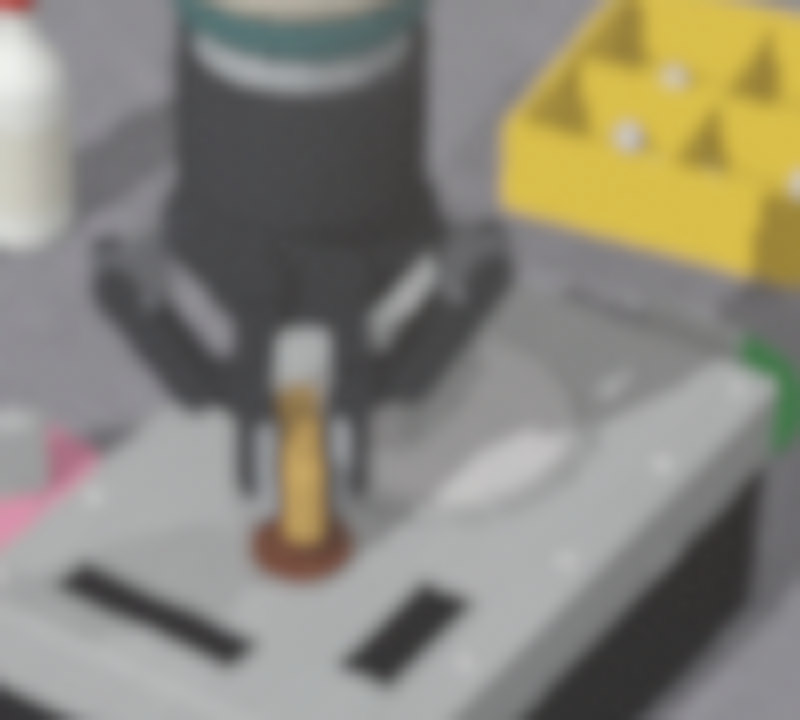

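The knob is aligned with the fingers, end-on at (300,470), so there is no slip and the latch is still giving. Continuing.

```bash
python3 -m jog '0 0 0 0 0 -0.4 -1; 0 0 0 0 0 -0.8 -1' >/dev/null; python3 r.py
```

```text
35.2 [485.5  54.3 121.2] yaw 125.83 F [-0.3 -0.2  4.9] Tz [-0.102  0.033 -0.045] w 14.6
```

```bash
python3 -m jog '0 0 0 0 0 -0.4 -1; 0 0 0 0 0 -0.8 -1' >/dev/null; python3 r.py
```

```text
35.45 [485.5  54.3 121.3] yaw 126.64 F [ 0.4 -1.3  5.4] Tz [-0.054  0.018 -0.038] w 14.5
```

```bash
python3 -m jog '0 0 0 0 0 -0.5 -1; 0 0 0 0 0 -1 -1' >/dev/null; python3 r.py
```

```text
35.7 [485.5  54.3 121.3] yaw 127.64 F [0.2 0.1 4.8] Tz [-0.116  0.06  -0.081] w 14.8
```

```bash
python3 -m jog '0 0 0 0 0 -0.5 -1; 0 0 0 0 0 -1 -1' >/dev/null; python3 r.py
```

```text
35.95 [485.6  54.3 121.3] yaw 128.64 F [0.2 0.1 5.6] Tz [-0.097  0.005  0.001] w 14.9
```

```bash
python3 -m jog '0 0 0 0 0 -0.5 -1; 0 0 0 0 0 -1 -1' >/dev/null; python3 r.py
```

```text
36.2 [485.6  54.3 121.3] yaw 129.63 F [ 0.3 -1.   5.1] Tz [-0.066  0.044 -0.074] w 14.6
```

```bash
python3 -m jog '0 0 0 0 0 -0.5 -1; 0 0 0 0 0 -1 -1' >/dev/null; python3 r.py
```

```text
36.45 [485.5  54.3 121.3] yaw 130.63 F [ 0.2 -1.2  5.9] Tz [-0.104  0.046 -0.009] w 14.8
```

```bash
python3 -m jog '0 0 0 0 0 -0.8 -1; 0 0 0 0 0 -1.5 -1' >/dev/null; python3 r.py
```

```text
36.7 [485.5  54.3 121.3] yaw 132.15 F [-0.4 -0.7  5.1] Tz [-0.104  0.044  0.04 ] w 15.1
```

```bash
python3 -m jog '0 0 0 0 0 -0.8 -1; 0 0 0 0 0 -1.2 -1' >/dev/null; python3 r.py
```

```text
36.95 [485.6  54.3 121.3] yaw 133.34 F [-0.3  0.3  5.1] Tz [-0.025  0.033 -0.069] w 14.7
```

```bash
python3 -m jog '0 0 0 0 0 -0.8 -1; 0 0 0 0 0 -1.6 -1' >/dev/null; python3 r.py
```

```text
37.2 [485.6  54.3 121.3] yaw 134.95 F [-0.6  0.4  6.2] Tz [-0.138  0.126 -0.073] w 14.6
```

```bash
python3 -m jog '0 0 0 0 0 -0.8 -1; 0 0 0 0 0 -1.5 -1' >/dev/null; python3 r.py
```

```text
37.45 [485.5  54.3 121.3] yaw 136.44 F [ 0.6 -0.7  5.5] Tz [-0.093  0.076 -0.072] w 15.0
```

```bash
python3 -m jog '0 0 0 0 0 -0.8 -1; 0 0 0 0 0 -1.6 -1' >/dev/null; python3 r.py
```

```text
37.7 [485.6  54.3 121.3] yaw 138.05 F [ 0.2 -0.2  5.7] Tz [-0.129  0.103 -0.049] w 14.5
```

```bash
python3 -m jog '0 0 0 0 0 -0.8 -1; 0 0 0 0 0 -1.5 -1' >/dev/null; python3 r.py
```

```text
37.95 [485.5  54.3 121.3] yaw 139.55 F [ 0.2 -0.3  6.3] Tz [-0.083  0.076 -0.075] w 15.1
```

```bash
python3 -m jog '0 0 0 0 0 -0.8 -1; 0 0 0 0 0 -1.6 -1' >/dev/null; python3 r.py
```

```text
38.2 [485.6  54.3 121.3] yaw 141.15 F [ 0.6 -0.3  5.4] Tz [-0.058  0.105 -0.036] w 15.0
```

```bash
python3 -m jog '0 0 0 0 0 -0.8 -1; 0 0 0 0 0 -1.5 -1' >/dev/null; python3 r.py
```

```text
38.45 [485.5  54.3 121.2] yaw 142.64 F [-1.4 -0.2  5.8] Tz [-0.139  0.071 -0.004] w 15.2
```

```bash
python3 -m jog '0 0 0 0 0 -2 -1; 0 0 0 0 0 -4 -1; 0 0 0 0 0 -6 -1;  0 0 0 0 0 -8 -1; 0 0 0 0 0 -10 -1; 0 0 0 0 0 -10 -1' >/dev/null; python3 r.py
```

```text
39.2 [485.5  54.3 121.3] yaw 152.64 F [-0.1 -0.5  6.3] Tz [-0.048  0.09   0.013] w 15.1
```

```bash
python3 -m jog '0 0 0 0 0 -2 -1; 0 0 0 0 0 -4 -1; 0 0 0 0 0 -6 -1;  0 0 0 0 0 -8 -1; 0 0 0 0 0 -9 -1; 0 0 0 0 0 -9 -1' >/dev/null; python3 r.py
```

```text
39.95 [485.5  54.3 121.3] yaw 161.63 F [-0.5 -0.5  5.8] Tz [-0.077  0.078 -0.032] w 14.8
```

Open about 75°. Release and rise straight up, then look.

```bash
python3 -m jog '0 0 0 0 0 0 -0.5; 0 0 0 0 0 0 0; 0 0 0 0 0 0 0.2; 0 0 -30 0 0 0 0.2; 0 0 -70 0 0 0 0.5; 0 0 -110 0 0 0 1'
python3 - <<'E'
from h import *
import pickle
d=grab("side"); save(d,"s7.png",(200,80,400,270),4); pickle.dump(d,open("side7.pkl","wb"))
delta([480.5,-25,190],87); print(ctrl.read_state()["qpos"].round(2))
E
```

```text
clock: 40.7
eef_pos: [484.7, 54.3, 231.7]
tool_rot: [-3.141, -0.001, 2.821]
force: [0.2, -1.2, -0.1]
width: 79.3
shift [-18.4 -78.9  46.2] rotvec [ 0.4   0.2  74.68]
[ 0.38  0.49 -0.8   1.94  0.45  0.89  0.61]
```

View pics/s7.png

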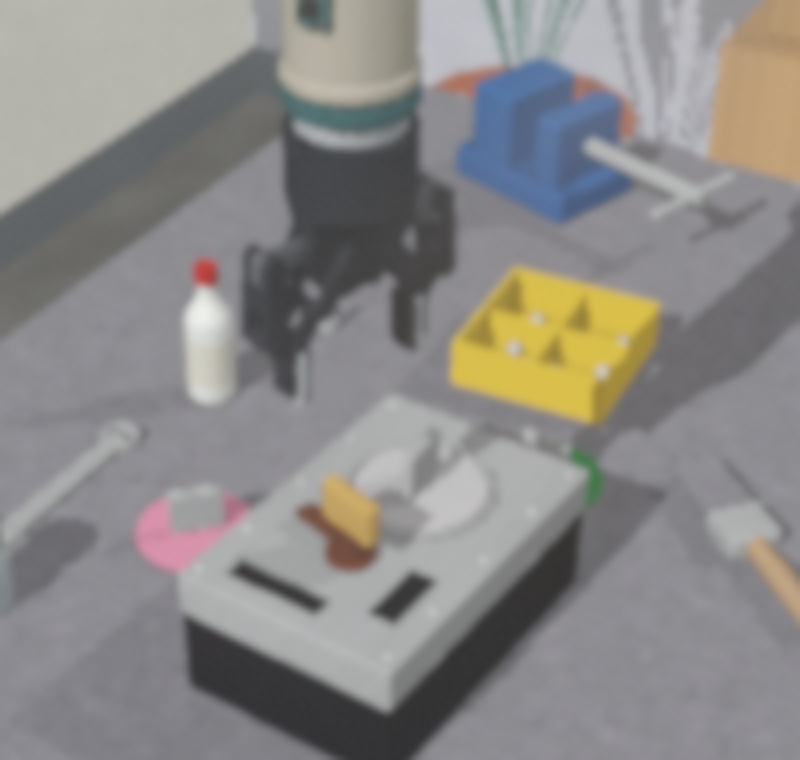

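Run:
```python
from h import *
import pickle
d=pickle.load(open("top0.pkl","rb")); w=world(d)
m=np.zeros(w.shape[:2],bool); m[215:230,286:315]=1
for lo in (115,130,136):
    k=m&(w[...,2]>lo)&(w[...,2]<155); P=w[k]; print(lo,k.sum(),P.mean(0).round(1),"slope",np.degrees(np.arctan(np.polyfit(P[:,1],P[:,0],1)[0])).round(1),P[:,1].min(),P[:,1].max())
# collar circle: disc bright
k=(w[...,2]>100)&(w[...,2]<108); im=d["image"]; g=cv2.cvtColor(im,cv2.COLOR_RGB2GRAY)
d=pickle.load(open("side7.pkl","rb")); w=world(d)
v,u=np.mgrid[:420,:560]
k=(w[...,2]>128)&(w[...,2]<146)&(np.abs(w[...,0]-480)<25)&(w[...,1]<0)&(w[...,1]>-60)
P=w[k];print(k.sum(),P.mean(0), np.degrees(np.arctan(np.polyfit(P[:,1],P[:,0],1)[0])), P.min(0),P.max(0)) if k.sum() else 0
```

```text
115 46 [480.2 -22.  139.6] slope 1.2 -44.53408046655159 14.459189397726806
130 42 [480.  -25.2 141.7] slope 0.1 -44.53408046655159 -6.103476247733241
136 41 [480.  -25.7 141.9] slope -0.5 -44.53408046655159 -6.103476247733241
63 [475.95598712 -22.03901964 137.8675686 ] -0.11915953429750245 [472.11891788 -45.86083377 128.85902436] [481.16046601  -4.5046888  145.33016391]
```

```bash
python3 -m jog '0 -13 0 0 0 8 1; 0 -26 0 0 0 18 1; 0 -39 0 0 0 28 1; -5 -52 0 0 0 38 1; -10 -65 0 0 0 48 1; -14 -75 0 0 0 58 1; -18.4 -78.9 0 0 0 68 1; -18.4 -78.9 0 0 0 74.7 1'; python3 -c "
from h import *
import pickle
d=grab('side'); save(d,'s8.png',(250,130,370,230),6.5);delta([480.5,-25,110],87)
d=grab('top'); save(d,'t8.png',(230,180,350,270),6); pickle.dump(d,open('top8.pkl','wb'))"
```

```text
clock: 41.75
eef_pos: [477.7, -26.9, 230.6]
tool_rot: [-3.141, 0.0, 1.512]
force: [-0.4, 1.6, 0.9]
width: 84.9
shift [  1.8   2.8 120.6] rotvec [-0.01  0.01 -0.5 ]
```

View pics/s8.png

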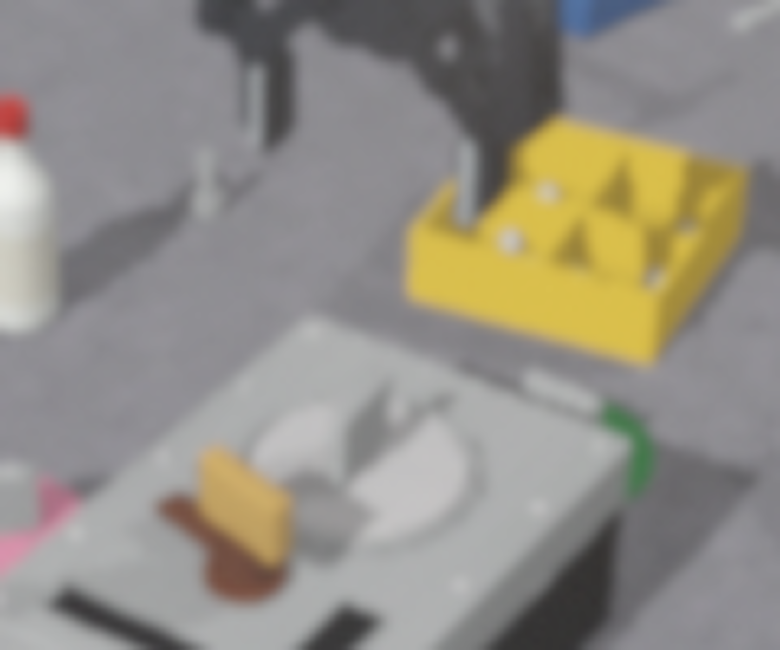

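View pics/t8.png

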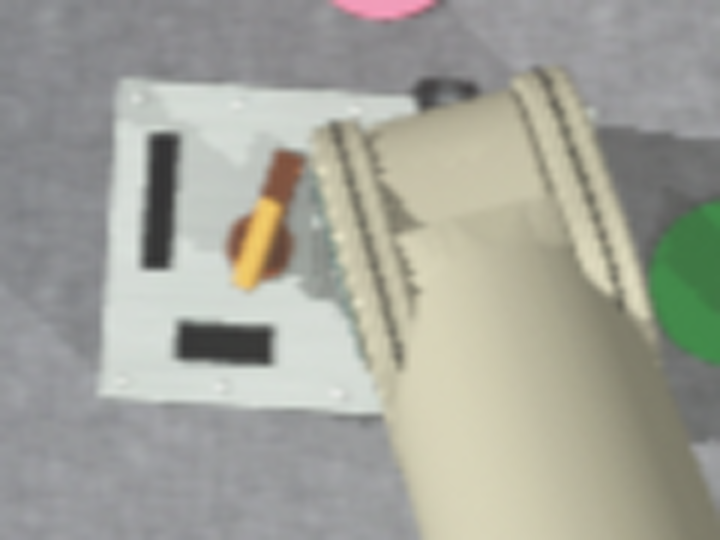

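The latch arm points about 74° open (top crop: arm from (250,285) to (288,155)), clear of the cover. The jaws straddle the cover tab at (370,430) in the side crop.

```bash
python3 -m jog '1.8 2.3 30 0 0 -2 1; 1.8 2.3 60 0 0 -2 1; 1.8 2.3 90 0 0 -2 1; 1.8 2.3 110 0 0 -2 0.6; 1.8 2.3 119 0 0 -2 0.2; 1.8 2.3 119 0 0 -2 0; 1.8 2.3 119 0 0 -2 -0.3;1.8 2.3 119 0 0 -2 -0.5'
python3 - <<'E'
from h import *
st()
d=grab("side"); save(d,"s9.png",(250,130,370,230),6.5)
E
```

```text
clock: 42.85
eef_pos: [480.7, -24.8, 112.6]
tool_rot: [3.14, 0.0, 1.552]
force: [-0.8, 0.6, 0.6]
width: 21.5
42.85 [480.7 -24.8 112.6] [179.91   0.    88.94] F [-0.85  0.56  0.64] T [0.043 0.032 0.036] w 21.5
```

View pics/s9.png

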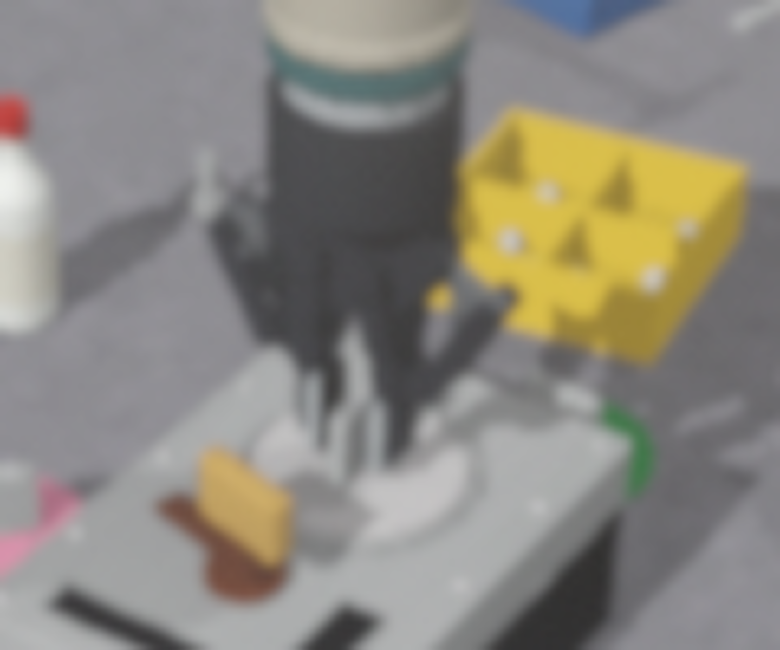

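```bash
python3 -m jog '0 0 1.5 0 0 0 -0.7; 0 0 1.5 0 0 0 -1; 0 0 1.5 0 0 0 -1; 0 0 1.5 0 0 0 -1; 0 0 1.5 0 0 0 -1; 0 0 1.5 0 0 0 -1'; python3 r.py; python3 -m jog '0 0 -3 0 0 0 -1; 0 0 -8 0 0 0 -1; 0 0 -15 0 0 0 -1; 0 0 -15 0 0 0 -1'
python3 - <<'E'
from h import *
st(); delta([546,330,200],None)
d=grab("side"); save(d,"s10.png",(250,130,370,230),6.5)
E
```

```text
clock: 43.65
eef_pos: [480.3, -24.8, 110.6]
tool_rot: [3.141, 0.0, 1.552]
force: [-0.0, -0.0, 5.9]
width: 7.4
43.65 [480.3 -24.8 110.6] yaw 88.94 F [-0.  -0.   5.9] Tz [-0.088  0.096  0.001] w 7.4
clock: 44.15
eef_pos: [480.5, -24.7, 125.9]
tool_rot: [3.14, -0.0, 1.552]
force: [-0.3, 0.7, -1.4]
width: 7.3
44.15 [480.5 -24.7 125.9] [ 1.7993e+02 -1.0000e-02  8.8930e+01] F [-0.29  0.7  -1.42] T [-0.001 -0.032  0.039] w 7.3
shift [355.9  58.9 -74. ] rotvec [ 0.07 -0.01 -0.  ]
```

View pics/s10.png

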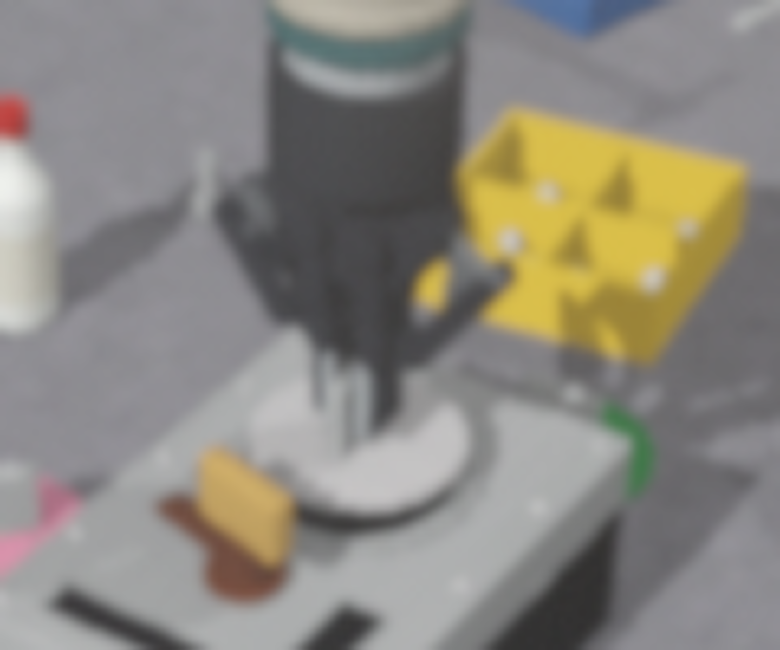

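Cover lifted level, tab held (width 7.4, −1.4 N). Raise and carry.

```bash
python3 -m jog '0 0 -25 0 0 0 -1; 0 0 -50 0 0 0 -1; 0 0 -74 0 0 0 -1; 40 7 -80 0 0 0 -1; 80 14 -80 0 0 0 -1; 125 21 -80 0 0 0 -1; 170 28 -80 0 0 0 -1; 215 35 -80 0 0 0 -1'; python3 r.py; python3 -m jog '45 8 0 0 0 0 -1; 90 16 0 0 0 0 -1; 125 22 0 0 0 0 -1; 141 24 0 0 0 0 -1; 141 24 0 0 0 0 -1'
python3 - <<'E'
from h import *
st(); delta([546,330,60],None)
d=grab("side"); save(d,"s11.png",(120,170,340,360),3.5)
E
```

```text
clock: 45.2
eef_pos: [519.0, 190.8, 205.1]
tool_rot: [-3.141, 0.0, 1.552]
force: [0.5, 0.5, -3.0]
width: 6.9
45.2 [519.  190.8 205.1] yaw 88.93 F [ 0.5  0.5 -3. ] Tz [-0.026 -0.028 -0.037] w 6.9
clock: 45.82
eef_pos: [545.1, 330.4, 204.8]
tool_rot: [-3.141, 0.001, 1.554]
force: [-1.0, -1.4, -2.2]
width: 7.1
45.83 [545.1 330.4 204.8] [-1.7994e+02  4.0000e-02  8.9010e+01] F [-1.02 -1.4  -2.17] T [-0.03  -0.017 -0.002] w 7.1
shift [ -0.3   1.1 144.8] rotvec [-0.06  0.04 -0.  ]
```

View pics/s11.png

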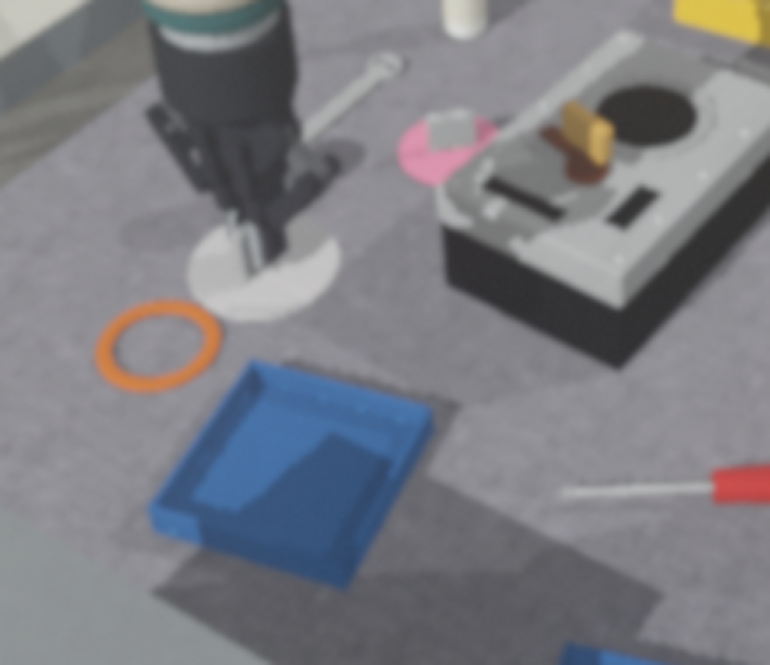

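The cover hangs level above the tray, and the latch is still open. Lower to ~55, then onto the floor.

```bash
python3 -m jog '0 1 40 0 0 0 -1; 0 1 80 0 0 0 -1; 0 1 120 0 0 0 -1; 0 1 150 0 0 0 -1; 0 1 165 0 0 0 -1; 0 1 165 0 0 0 -1'
python3 - <<'E'
from h import *
st()
d=grab("side"); save(d,"s12.png",(120,190,300,350),4.3)
E
```

```text
clock: 46.62
eef_pos: [546.6, 328.5, 39.9]
tool_rot: [-3.14, 0.002, 1.551]
force: [-0.2, -0.1, -1.6]
width: 7.5
46.62 [546.6 328.5  39.9] [-1.7994e+02  9.0000e-02  8.8870e+01] F [-0.21 -0.13 -1.56] T [ 0.028  0.019 -0.017] w 7.5
```

View pics/s12.png

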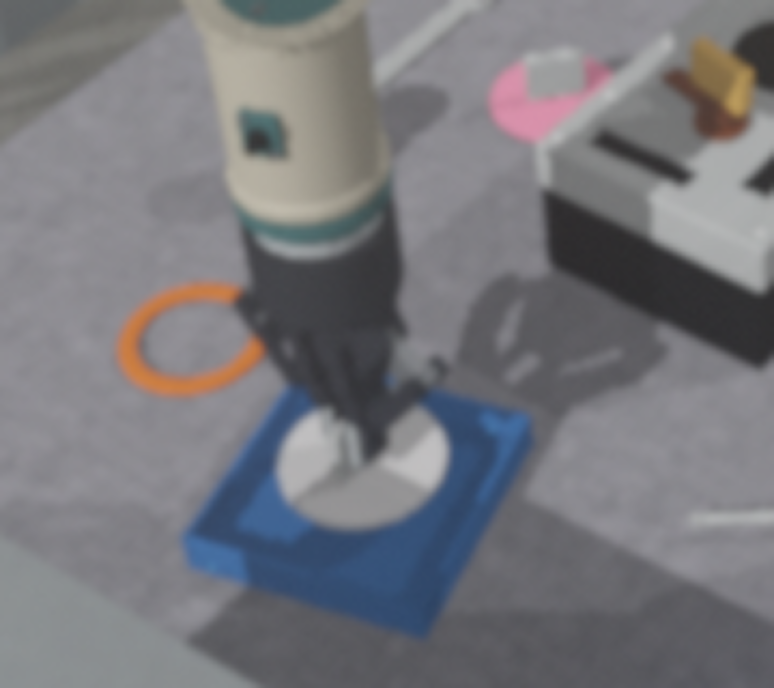

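```bash
python3 -m jog '0 0 10 0 0 0 -1; 0 0 18 0 0 0 -1; 0 0 22.5 0 0 0 -1; 0 0 22.5 0 0 0 -1'; python3 r.py
```

```text
clock: 47.18
eef_pos: [546.4, 330.0, 17.4]
tool_rot: [-3.141, 0.0, 1.552]
force: [-0.2, 0.7, -2.1]
width: 6.9
47.17 [546.4 330.   17.4] yaw 88.95 F [-0.2  0.7 -2.1] Tz [ 0.003  0.022 -0.027] w 6.9
```

```bash
python3 -m jog '0 0 1 0 0 0 -1; 0 0 2 0 0 0 -1; 0 0 2 0 0 0 -1'; python3 r.py
```

```text
clock: 47.55
eef_pos: [546.7, 330.1, 15.9]
tool_rot: [3.141, -0.0, 1.552]
force: [-0.2, -0.4, -1.7]
width: 7.0
47.55 [546.7 330.1  15.9] yaw 88.94 F [-0.2 -0.4 -1.7] Tz [-0.022  0.047  0.014] w 7.0
```

```bash
python3 -m jog '0 0 0.7 0 0 0 -1; 0 0 1.2 0 0 0 -1; 0 0 1.2 0 0 0 -1'; python3 r.py
```

```text
clock: 47.92
eef_pos: [546.7, 330.1, 14.6]
tool_rot: [3.142, -0.0, 1.552]
force: [0.6, -0.6, -2.2]
width: 7.2
47.92 [546.7 330.1  14.6] yaw 88.94 F [ 0.6 -0.6 -2.2] Tz [ 0.006 -0.038  0.053] w 7.2
```

```bash
python3 -m jog '0 0 0.7 0 0 0 -1; 0 0 1 0 0 0 -1; 0 0 1 0 0 0 -1'; python3 r.py
```

```text
clock: 48.3
eef_pos: [546.7, 330.1, 14.6]
tool_rot: [3.141, 0.0, 1.552]
force: [-1.1, -1.0, 6.0]
width: 6.9
48.3 [546.7 330.1  14.6] yaw 88.94 F [-1.1 -1.   6. ] Tz [-0.286  0.42   0.012] w 6.9
```

Contact (+6 N at z=14.6, as predicted). Release and rise.

```bash
python3 -m jog '0 0 0 0 0 0 -0.8; 0 0 0 0 0 0 -0.6; 0 0 0 0 0 0 -0.4; 0 0 0 0 0 0 -0.2; 0 0 0 0 0 0 -0.2; 0 0 -20 0 0 0 -0.2'; python3 r.py; python3 -m jog '0 0 -40 0 0 0 -0.2; 0 0 -80 0 0 0 -0.2; 0 0 -130 0 0 0 0; 0 0 -180 0 0 0 0'
python3 - <<'E'
from h import *
import pickle
st()
d=grab("side"); save(d,"s13.png",(120,150,400,370),2.8); pickle.dump(d,open("s13.pkl","wb"))
E
```

```text
clock: 49.05
eef_pos: [545.5, 329.3, 32.9]
tool_rot: [-3.139, 0.002, 1.552]
force: [0.3, -0.5, 0.3]
width: 34.1
49.05 [545.5 329.3  32.9] yaw 88.95 F [ 0.3 -0.5  0.3] Tz [ 0.028 -0.02  -0.03 ] w 34.1
clock: 49.55
eef_pos: [546.6, 330.2, 216.8]
tool_rot: [3.14, -0.001, 1.553]
force: [0.3, 0.8, -0.3]
width: 42.8
49.55 [546.6 330.2 216.8] [ 1.7994e+02 -5.0000e-02  8.8960e+01] F [ 0.3   0.8  -0.31] T [-0.003 -0.044 -0.059] w 42.8
```

View pics/s13.png

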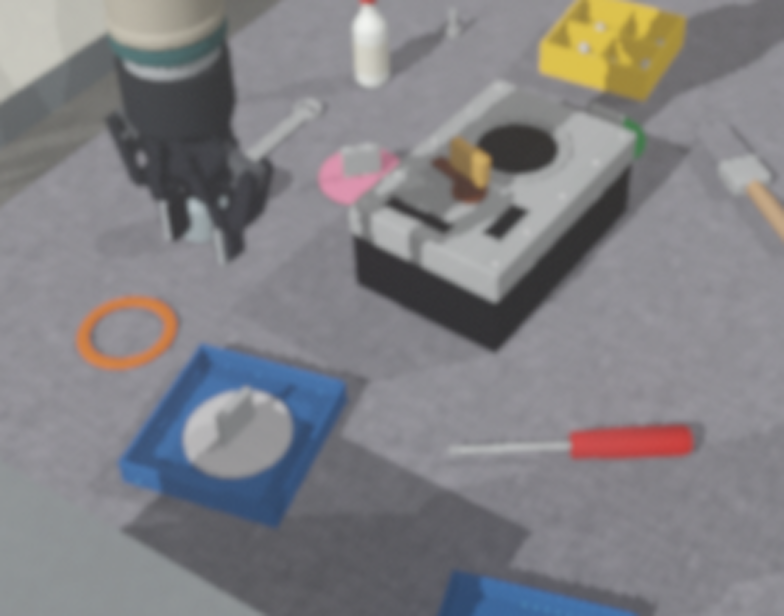

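The cover lies flat, tab up, central in the tray, with the gripper clear above. One numeric check before handing in.

Run:
```python
from h import *
import pickle
d=pickle.load(open("s13.pkl","rb")); w=world(d); hsv=cv2.cvtColor(d["image"],cv2.COLOR_RGB2HSV)
k=(hsv[...,1]<60)&(np.hypot(w[...,0]-546,w[...,1]-330)<60)&(w[...,2]<16)&(w[...,2]>3)
P=w[k]; A=np.c_[P[:,:2]-P[:,:2].mean(0),np.ones(len(P))]; c=np.linalg.lstsq(A,P[:,2],rcond=None)[0]
print(len(P),"disc rect",cv2.minEnclosingCircle(P[:,:2].astype(np.float32)),"z",c[2].round(1),"tilt deg",np.degrees(np.hypot(*c[:2])).round(2))
b=(hsv[...,0]>100)&(hsv[...,0]<125)&(hsv[...,1]>120)&(w[...,2]>20)&(w[...,2]<30)&(np.hypot(w[...,0]-546,w[...,1]-330)<110)
print("tray",cv2.minAreaRect(w[b][:,:2].astype(np.float32)))
st()
```

```text
814 disc rect ((545.9326782226562, 328.5393371582031), 48.40314483642578) z 9.6 tilt deg 0.52
tray ((541.9298706054688, 331.37982177734375), (138.44964599609375, 139.39950561523438), 11.871891021728516)
49.6 [549.6 332.9 224.2] [179.38  -0.44  88.94] F [0.96 1.27 4.81] T [ 0.055 -0.134  0.053] w 42.6
```

```bash
python3 -m jog '0 0 0 0 0 0 0; 0 0 0 0 0 0 0; 0 0 0 0 0 0 0'; python3 -c "
from cell import ctrl
print(ctrl.finish_job())"
```

```text
clock: 49.98
eef_pos: [546.0, 329.5, 212.4]
tool_rot: [-3.14, 0.001, 1.552]
force: [-0.8, 0.5, -0.1]
width: 42.7
the job is handed in; nothing more can be done
None
```

The latch is free and open, the cover lies in the blue tray, and I handed the job in at about 50 s of the 72 s allowed. `finish_job` gives no verdict, so these results are from my own readings.

**Latch:** I rocked the knob between its stops, holding each at about 0.2–0.27 N m. That took two anticlockwise and two clockwise holds. On the third anticlockwise push it went past the old stop without a clear new one, so I never made a distinct third hold there. I swung it to about 74° open, and the last picture shows it still there. The wrist moment about the knob read no higher than 0.27 N m between moves, though it was noisy by about 0.03–0.05 N m. The force on the lug itself can't be measured.

**Cover:** I lifted it level and set it down until the floor pushed back at about 6 N. I then released it and raised the gripper clear.

**Last checks:**
- **Position:** the cover's centre is about 5 mm from the tray's centre.
- **Flatness:** its top is 9.6 mm above the bench where 9 mm is expected, and it tilts 0.5°.
- **Tray position:** the side and top cameras disagreed on the tray's centre by about 4 mm, well inside the 35 mm allowed.
- **Bystanders:** the arm never went near them and they looked undisturbed in the last side view. I did not measure them, and the jar was mostly hidden behind the gripper.

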